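# Get the thimble out from between the thread cones and restore the caddy

### The arm

A 7-joint arm with a two-finger parallel gripper is mounted at the origin on a cart in front of the work surface, level with it; the furniture and walls round the work are solid. World frame = base frame: x ahead of the robot, y to its left, z up, the work surface at z = 0. Lengths are in m, angles in rad, forces in N, time in s.
With the tool pointing down it reaches from about 0.4 to 0.9 m from the base axis. Payload 5.6 kg.
Tool frame: the origin (TCP) lies midway between the tips of the shut fingers; the grasp point (between the pads) lies 19 mm behind it (robot.hold_point_z is the distance from the TCP to the grasp point, in m); z points along the fingers, y is the direction in which the jaws open and shut (so a half turn about z gives the same grasp; the last joint's range is limited). The gripper opens to 92 mm and grips with 3 to 60 N. Pads are 20 mm wide; open, the fingers measure 128 mm over their backs; the gripper's body (75 mm by 189 mm) begins 69 mm behind the grasp point.
Start: joints at [1.217, 0.468, -0.012, 1.603, 0.006, 1.071, -0.056], TCP at [0.199, -0.619, 0.215] pointing down, gripper open.
Joint ranges: [-2.53, 2.53], [-0.31, 2.02], [-1.57, 1.55], [0.28, 2.44], [-1.29, 4.43], [0.15, 1.84], [-2.92, 2.92]. Speed limits (rad/s): [2.57, 2.57, 3.14, 3.14, 3.14, 3.14, 3.14].

### API

Orientations are given as a rotation vector (axis times angle).
In Python, from workcell import readout, cams, hand_in, robot gives the robot as it stands.
- The arm moves only by the tool play_rows, never from a script. Its arguments are lists of equal length, an entry for each row: "slide": the shift along the tool's x, y, z in units of 40 mm (1.0 is 40 mm), a list of three; "twist": the turn about the tool's z in units of 6 degrees (1.0 is 6 degrees); "hand": the finger opening in mm, from 0 to 91.9. In form: {"slide": [[x, y, z], ...], "twist": [twist, ...], "hand": [hand, ...]}. A call has exactly 10 rows; each row is the pose to reach, as a shift and turn from the pose measured when the call began, along the tool's axes at that moment; what a row does not reach only later rows make up. A row lasts 1/12 s, in which the tool goes at most 41.7 mm and 7.16 degrees, less where a joint would pass 70% of its speed; a pose out of reach is approached as far as the arm can. A call with a gripper value outside its range is refused whole. The fingers move at their own pace and stop on an object; "grip_force" is the grip in N (left out, the last holds). Time passes only in rows, so rows that repeat a pose let the fingers close, or fill a call up. It gives the time, the measured TCP pose, the force and the opening at its end, in the units of the state.
- readout.get_state(): the state, without advancing time (a new reading comes with each control period).
- cams.snapshot(name): name is "scene" or "top"; returns a dict with "pixels" (400x640x3 uint8, red, green, blue), "range_z" (400x640 float32, m along the optical axis (not along the pixel's ray), 0 where there is no reading), "vfov" (degrees; the focal length in pixels is half the picture's height over the tangent of half this angle, whatever the lens; pixels are square), "cx", "cy" (the principal point, pixels), "k1" (the pictures are not rectified: a ray, as slopes to the right and down, at radius r is drawn at 1 + k1 r^2 times it, then the intrinsics apply), "R" (3x3) and "t" (3): a world point X has camera coordinates R X + t. Camera axes: x right, y down, z forward; pixel columns grow to the right and rows downward; lengths in m; the calibration is good to about 2 mm. A picture is of the moment at which its call begins.
- hand_in(): hands the job in, once; it reports no verdict.
The state is a dict: "t": time; "joint_positions": joint angles; "qvel": joint speeds; "joint_efforts": joint torques, N m; "tcp_pos": TCP position; "tool_rot": TCP orientation; "ft_force": force on the tool from outside, world axes, zero at the start; "ft_torque": the same for the moment, N m; "finger_gap": finger opening in m.
Only numpy, scipy, OpenCV 4.12 (cv2) and the standard library are available. Lean on these libraries where they do the work, as an engineer would, in place of code of your own. Each camera call takes 0.05 s, during which the arm holds its last target.

### The job

The thimble is stuck on the thread caddy, behind the oil bottle and between the two thread cones, where there is no room to reach in. Stand the oil bottle and both cones aside on the cork board, then set the thimble down in the steel pin dish, and after that put the bottle and each cone back, upright, in the very collar it came from. Do not tip the bottle or a cone over, and leave the beeswax and the chalk where they are.

Things in the scene. Friction and masses are not known exactly. Their poses are not given: they have to be found in the camera images.
- thread_caddy: fixed plywood board 115 (x) x 194 (y) mm, top 23 mm above the table, with three aluminium collars 5 mm high, open rings (things stand inside on the board): two alike for cones, inner diameter 70, centres x +13, y +52 and x +13, y -52 mm; one for the bottle, inner 48, centre x -25, y 0. Origin: centre of underside at table level; x to the back, away from the robot, y left along the cone row
- cork_board: cork-topped board on low feet, fixed on the table, 90 (x) x 190 (y) mm, flat top 16 mm above the table, the side area; room for the three things in a row along y. It and the caddy stand one in front of the other, either way round. Origin: centre of its underside at table level; x away from the robot, y left along the long side
- magnet_dish: round shallow steel pin dish, 77 mm across the rim, 17 mm high, fixed on the table. Inside, a flat floor about 32 mm across at 3 mm height, then the wall slopes up to the rim. Origin: centre of its underside.
- cone_large: larger cone of thread, 65 mm across low down, 130 mm high, loose, in one of the two cone collars. Foot 54 mm across; body tapers evenly from 64 mm across at 13 mm height to 44 at 113, nose 25 above. About 0.16 kg. Origin: centre of its underside, z up along the axis; grip round the body
- cone_small: smaller cone of thread, 54 mm across low down, 110 mm high, loose, in the other cone collar. Foot 46 mm across; body tapers evenly from 54 mm across at 13 mm height to 38 at 92, nose 21 above. About 0.16 kg. Origin: centre of its underside, z up along the axis; grip round the body
- oil_bottle: machine oil bottle, 128 mm high, loose, in the front collar. Round body 38 mm across up to 60 mm height, shoulder to 80 mm, then the red screw cap, 20 mm across at 80 to 84 mm narrowing to 17 at 91 mm, and a thin spout above to 128 mm. About 0.085 kg. Origin: centre of its underside, z up along the axis; a gripper from above takes it by the cap, or by the body if its palm clears the spout
- thimble: plain steel thimble, 20 mm across and 22 mm high, loose, standing open side down on the top of the caddy board, midway between the two cones and behind the bottle. Round, so any grip direction serves. Origin: centre of its underside, z up.
- beeswax: bystander: round block of beeswax, 39 mm across, 13 mm high, lying to the right beyond the dish. Origin: centre of its underside.
- chalk: bystander: flat piece of tailor's chalk, 38 x 49 x 8 mm, lying at the far right. Origin: centre of its underside.

How it is judged:
By the outcome, as a careful person would: the job done as asked, in the order asked, and still so for the second after the job is handed in, with the robot touching nothing.
It also fails if it takes over 136 s, if anything falls off the work surface, if the arm or the gripper's body presses on something with over 40 N, if the wrist force passes 120 N, or if a joint passes its speed limit or range.

## Working session

There is one attempt and no reset: what is moved stays moved. The work goes in short steps, Python scripts to look and compute and a tool call to move; the robot and the scene stay as the last step left them, time stands still between calls to the robot, and variables do not carry over. Pictures are saved under pics/ and viewed, and the job is handed in when it is done.

Besides the shell and the picture viewer there is one more tool, called after "Emit:" as a command line: name --pt "numbers of a row" for each row, then --argument value for the rest. play_rows: Moves the arm, as the interface text tells. Its arguments: {"type":"object","properties":{"slide":{"type":"array","items":{"type":"array","items":{"type":"number"}}},"twist":{"type":"array","items":{"type":"number"}},"hand":{"type":"array","items":{"type":"number"}},"grip_force":{"type":"number"}},"required":["slide","twist","hand"]}

```bash
ls; mkdir -p pics; cat > h.py <<'E'
import numpy as np,cv2,json
from workcell import readout,cams,robot
def snap(name,tag):
    s=cams.snapshot(name); cv2.imwrite(f'pics/{tag}.png',s['pixels'][:,:,::-1]); np.savez(f'pics/{tag}.npz',**{k:np.array(v) for k,v in s.items()}); return s
def load(tag): 
    d=np.load(f'pics/{tag}.npz'); return {k:d[k] for k in d}
def rays(s,uv):
    f=s['pixels'].shape[0]/2/np.tan(np.radians(float(s['vfov']))/2)
    uv=np.atleast_2d(np.array(uv,float)); d=(uv-[float(s['cx']),float(s['cy'])])/f
    p=d.copy()
    for _ in range(20): p=d/(1+float(s['k1'])*(p**2).sum(1,keepdims=True))
    return np.c_[p,np.ones(len(p))]
def onplane(s,uv,z):
    r=rays(s,uv)@s['R']; c=-s['R'].T@s['t']
    return c+r*((z-c[2])/r[:,2])[:,None]
def cloud(s):
    H,W=s['range_z'].shape; v,u=np.mgrid[:H,:W]
    r=rays(s,np.c_[u.ravel(),v.ravel()])*s['range_z'].ravel()[:,None]
    P=(r-s['t'])@s['R']; P[s['range_z'].ravel()==0]=np.nan
    return P.reshape(H,W,3)
E
python3 - <<'E'
from h import *
for n in('scene','top'):
    s=snap(n,n+'0'); print(n,s['vfov'],s['cx'],s['cy'],s['k1'],-s['R'].T@s['t'],s['R'])
st=readout.get_state(); print(st); print([a for a in dir(robot) if a[0]!='_'])
E
```

```text
pics
scene 49.84386413472347 319.4699235900374 200.62401725008058 0.03777149731816364 [0.13257999 0.2051265  0.58877059] [[-0.8137872  -0.58113059  0.00613475]
 [-0.36449477  0.50214223 -0.78421728]
 [ 0.45265213 -0.64042207 -0.62045598]]
top 44.42962467818582 322.982304978412 198.5814058427544 -0.12670777359953533 [ 0.38422595 -0.33975995  0.99368309] [[ 0.02205067 -0.9997515  -0.00327124]
 [-0.99121693 -0.02143544 -0.13049723]
 [ 0.13039468  0.00612006 -0.99144328]]
{'t': 0.1, 'joint_positions': array([ 1.21702819,  0.4682696 , -0.01160117,  1.60351932,  0.00599346,
        1.07139495, -0.05627123]), 'qvel': array([-1.20111015e-05, -1.85177685e-03,  3.80855595e-04, -1.78731566e-03,
       -5.13410133e-04, -4.09572069e-04,  5.86648424e-04]), 'joint_efforts': array([ 4.71981421e-04, -5.21645522e+01, -1.26300490e-02, -2.44368821e+01,
       -5.67750132e-02,  1.40377416e-02,  8.78556330e-05]), 'tcp_pos': array([ 0.19854208, -0.61839189,  0.21375331]), 'tool_rot': array([-3.10225384e+00, -4.85894014e-01,  5.45574502e-04]), 'ft_force': array([-0.60870155, -0.44945955,  0.73281459]), 'ft_torque': array([ 0.04235339, -0.02870239, -0.01232726]), 'finger_gap': 0.09167710820184126}
['MotionError', 'hold_point_z']
```

View pics/scene0.png

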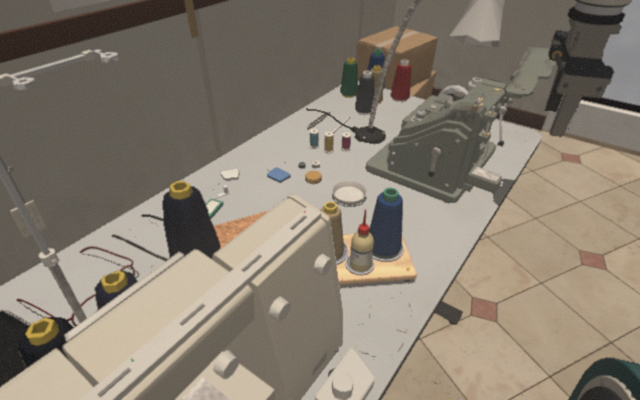

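View pics/top0.png

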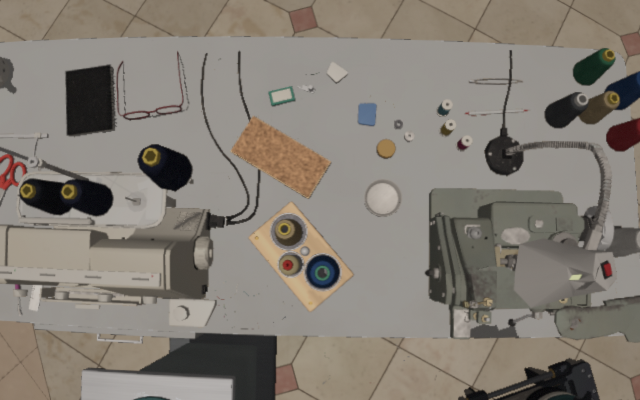

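```bash
python3 - <<'E'
from h import *
a=load('top0'); im=a['pixels'][100:320,210:430,::-1]; cv2.imwrite('pics/z1.png',cv2.resize(im,None,fx=2.7,fy=2.7,interpolation=2))
b=load('scene0'); im=b['pixels'][150:320,180:440,::-1]; cv2.imwrite('pics/z2.png',cv2.resize(im,None,fx=3,fy=3,interpolation=2))
P=cloud(a)
for uv in [(250,235),(292,203),(352,270),(310,310),(285,228),(323,270),(291,264),(305,251),(253,118),(331,160),(309,196),(233,150),(382,198),(386,148),(367,114),(440,230),(205,250),(180,310),(560,260),(500,230),(160,170)]:
    print(uv,np.round(P[uv[1],uv[0]],4))
E
```

```text
(250, 235) [ 0.4358 -0.1902  0.0223]
(292, 203) [ 0.5016 -0.2721  0.0238]
(352, 270) [ 0.3711 -0.3953 -0.0005]
(310, 310) [ 0.2918 -0.3132  0.0226]
(285, 228) [ 0.4511 -0.2599  0.0262]
(323, 270) [ 0.3702 -0.3369  0.0228]
(291, 264) [ 0.3809 -0.2799  0.1156]
(305, 251) [ 0.4062 -0.3015  0.0471]
(253, 118) [ 0.6781 -0.185   0.016 ]
(331, 160) [ 0.5952 -0.3484  0.0026]
(309, 196) [ 0.5193 -0.305   0.0022]
(233, 150) [ 0.609  -0.1471  0.0177]
(382, 198) [ 0.518  -0.4539  0.0057]
(386, 148) [ 0.6201 -0.4604  0.0159]
(367, 114) [ 0.694  -0.4216  0.0077]
(440, 230) [ 0.4471 -0.547   0.115 ]
(205, 250) [ 0.4011 -0.1317  0.1472]
(180, 310) [ 0.2857 -0.062   0.0435]
(560, 260) [ 0.392  -0.6421  0.3799]
(500, 230) [ 0.4488 -0.6576  0.1175]
(160, 170) [ 0.5241 -0.074   0.2371]
```

View pics/z1.png

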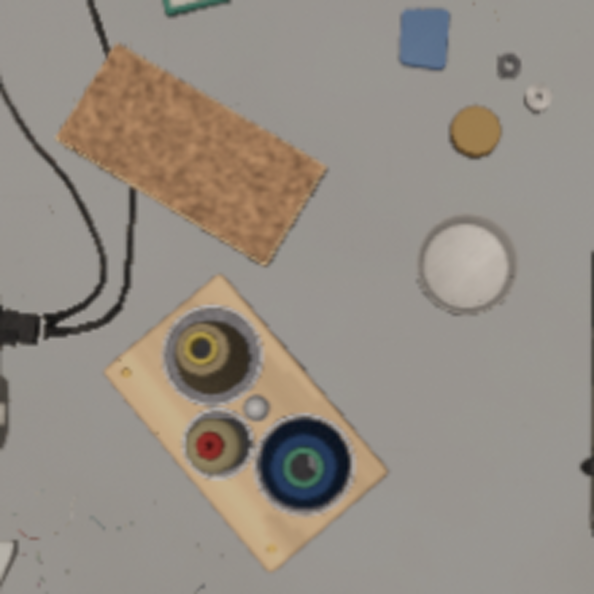

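View pics/z2.png

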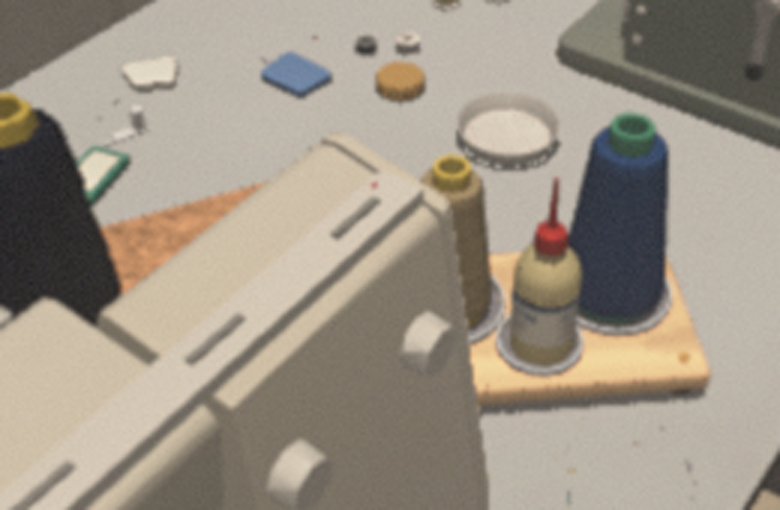

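```bash
python3 - <<'E'
from h import *
a=load('top0'); im=a['pixels']; hsv=cv2.cvtColor(im,cv2.COLOR_RGB2HSV)
for p in [(262,235),(310,302),(270,150),(300,170),(382,198),(386,148),(367,114),(305,251),(330,210)]: print(p,hsv[p[1],p[0]])
m=((hsv[...,1]>70)&(hsv[...,2]>60)).astype(np.uint8)
m[:,:225]=0;m[:,425:]=0;m[:100]=0;m[320:]=0
m=cv2.morphologyEx(m,cv2.MORPH_OPEN,np.ones((3,3)))
cs,_=cv2.findContours(m,cv2.RETR_EXTERNAL,cv2.CHAIN_APPROX_NONE)
for c in cs:
    if cv2.contourArea(c)<150: continue
    uv=c[:,0].astype(float); mid=uv.mean(0)
    z=.016 if (mid[1]<200 and mid[0]<340) else .023 if mid[0]<340 else 0.01
    W=onplane(a,uv,z)[:,:2]
    r=cv2.minAreaRect((W*1000).astype(np.float32)); print(mid,z,r, cv2.boxPoints(r).round(0).tolist())
E
```

```text
(262, 235) [ 18  82 196]
(310, 302) [ 20 122 195]
(270, 150) [ 14 115 151]
(300, 170) [ 14 115 160]
(382, 198) [ 14  23 188]
(386, 148) [ 18 125 155]
(367, 114) [107  86 140]
(305, 251) [ 11  12 176]
(330, 210) [ 19  13 152]
[307.59322034 290.50847458] 0.023 ((341.6472473144531, -308.34503173828125), (85.85201263427734, 65.19255065917969), 41.87803649902344) [[288.0, -313.0], [331.0, -361.0], [395.0, -304.0], [352.0, -255.0]]
[321.8358209  272.62686567] 0.023 ((365.3533630371094, -335.06634521484375), (44.980892181396484, 47.19853210449219), 1.2765514850616455) [[342.0, -312.0], [343.0, -359.0], [388.0, -358.0], [387.0, -311.0]]
[343.18032787 271.26229508] 0.01 ((368.5201416015625, -381.1553039550781), (53.71503448486328, 26.843643188476562), 3.4000627994537354) [[341.0, -369.0], [343.0, -396.0], [396.0, -393.0], [395.0, -366.0]]
[288.92592593 264.5       ] 0.023 ((379.4918212890625, -269.6834411621094), (37.29482650756836, 35.553855895996094), 1.5477725267410278) [[360.0, -252.0], [361.0, -288.0], [399.0, -287.0], [398.0, -251.0]]
[285.02857143 232.17142857] 0.023 ((443.441314697265
[... 471 characters left out ...]
 1.2670958042144775) [[389.0, -297.0], [390.0, -362.0], [472.0, -360.0], [470.0, -295.0]]
[385.53846154 148.38461538] 0.01 ((621.5099487304688, -460.17840576171875), (38.198326110839844, 35.199951171875), 0.2714870274066925) [[602.0, -443.0], [602.0, -478.0], [641.0, -478.0], [641.0, -442.0]]
[280.31555556 156.45777778] 0.016 ((598.4797973632812, -243.06858825683594), (190.64244079589844, 88.88118743896484), 60.14694595336914) [[512.0, -304.0], [590.0, -348.0], [684.0, -183.0], [607.0, -138.0]]
[366.86363636 113.62121212] 0.01 ((693.425048828125, -421.4935607910156), (43.61893081665039, 33.4984130859375), 0.522392988204956) [[671.0, -405.0], [672.0, -438.0], [715.0, -438.0], [715.0, -405.0]]
```

```bash
python3 - <<'E'
from h import *
a=load('top0'); im=a['pixels']; hsv=cv2.cvtColor(im,cv2.COLOR_RGB2HSV)
m=((hsv[...,1]>60)&(hsv[...,2]>60)).astype(np.uint8)
m[:,:240]=0;m[:,360:]=0;m[:198]=0;m[315:]=0
m=cv2.morphologyEx(m,cv2.MORPH_OPEN,np.ones((2,2)))
vu=np.argwhere(m>0)
W=onplane(a,vu[:,::-1],.023)[:,:2]
r=cv2.minAreaRect((W*1000).astype(np.float32)); print(r,cv2.boxPoints(r).round(0).tolist())
o=im.copy(); o[m>0]=(255,0,255)
cv2.imwrite('pics/m1.png',cv2.resize(o[190:320,230:370,::-1],None,fx=4,fy=4,interpolation=0))
# cone tops
P=cloud(a)
z=P[...,2]
for nm,(u0,u1,v0,v1),zz in [('small',(265,310,210,255),.125),('large',(300,345,250,295),.14),('bot',(270,305,245,285),.095)]:
    sub=P[v0:v1,u0:u1].reshape(-1,3); t=sub[sub[:,2]>zz]; print(nm,len(t),t.mean(0) if len(t) else 0, np.nanmax(sub[:,2]), np.ptp(t,0))
# dish
c=cv2.inRange(a['pixels'],(120,110,100),(255,255,255))
E
```

```text
((395.7190246582031, -293.5598449707031), (192.60012817382812, 114.1671371459961), 41.488407135009766) [[286.0, -315.0], [361.0, -400.0], [506.0, -273.0], [430.0, -187.0]]
small 87 [ 0.44258445 -0.26772294  0.1313902 ] 0.13686077905660726 [0.03037972 0.02849119 0.01185046]
large 275 [ 0.36834588 -0.33595384  0.14555289] 0.15706641783977604 [0.03960338 0.03811211 0.01704855]
bot 143 [ 0.37977143 -0.27480635  0.1096802 ] 0.15143666792739452 [0.0235483  0.02911235 0.05640636]
```

View pics/m1.png

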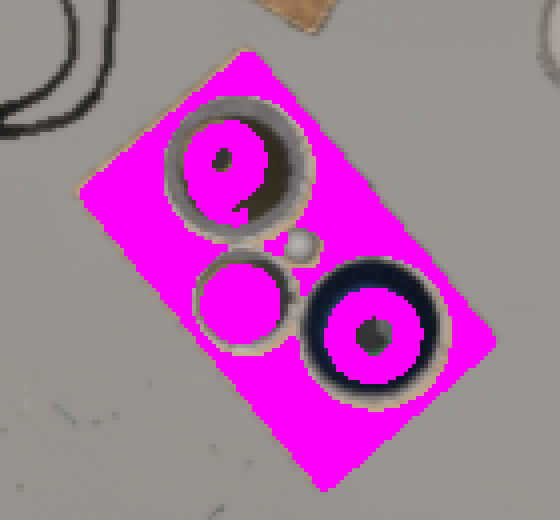

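```bash
python3 - <<'E'
from h import *
P=np.concatenate([cloud(load('top0')).reshape(-1,3),cloud(load('scene0')).reshape(-1,3)])
P=P[~np.isnan(P[:,0])]
print('rows x .8->.15 step .05, cols y .15 -> -.8 step .05; max height cm')
ys=np.arange(.15,-.8,-.05); print('      ',' '.join('%4d'%round(y*100) for y in ys))
for x in np.arange(.8,.1,-.05):
    print('%5.2f '%x,' '.join('%4s'%( (lambda q:'' if len(q)==0 else int(np.percentile(q,99)*100))(P[(abs(P[:,0]-x)<.025)&(abs(P[:,1]-y)<.025)&(P[:,2]<1),2])) for y in ys))
a=load('top0')
# dish circle
g=cv2.cvtColor(a['pixels'],cv2.COLOR_RGB2GRAY)
e=cv2.Canny(g[165:232,350:418],40,110); 
c=cv2.HoughCircles(cv2.GaussianBlur(g,(3,3),0)[160:236,340:424],cv2.HOUGH_GRADIENT,1.2,30,param1=100,param2=20,minRadius=13,maxRadius=25); print(c)
if c is not None:
    for q in c[0]: print(onplane(a,[q[0]+340,q[1]+160],.017), onplane(a,[q[0]+340+q[2],q[1]+160],.017))
hsv=cv2.cvtColor(a['pixels'],cv2.COLOR_RGB2HSV)
def cen(mask,box,z,n):
    M=np.zeros(mask.shape,np.uint8);u0,u1,v0,v1=box;M[v0:v1,u0:u1]=mask[v0:v1,u0:u1]
    k,l,s,ce=cv2.connectedComponentsWithStats(M); i=1+np.argmax(s[1:,4]); x,y,w,h=s[i,:4]; ctr=(x+(w-1)/2,y+(h-1)/2)
    print(n,s[i],ctr,onplane(a,ctr,z).round(4))
H,S,V=[hsv[...,i].astype(int) for i in range(3)]
cen(((H<6)|(H>174))&(S>120)&(V>60),(275,305,250,280),.11,'cap')
cen((H>15)&(H<32)&(S>130)&(V>90),(270,305,210,250),.131,'small nose')
cen((H>60)&(H<92)&(S>60)&(V>50),(300,345,250,295),.151,'large nose')
cen((H<20)&(S<40)&(V>150),(296,314,244,258),.045,'thimble')
E
```

```text
rows x .8->.15 step .05, cols y .15 -> -.8 step .05; max height cm
         15   10    5    0   -5  -10  -15  -20  -25  -30  -35  -40  -45  -50  -55  -60  -65  -70  -75
 0.80     1    2    0    3    1    0    1    0    0    0    1    0    0    0    0    0    1    1    2
 0.75     1    3    0    0    3    1    1    1    1    2    1    0    0    0    0    0    1    2    1
 0.70     1    3    4    4    3    2    1    1    1    0    0    1    1    1    4    4    1    1    1
 0.65     1    1    0    0    0    1    1    1    1    1    0    0    1    1    4    5    4    2    1
 0.60     0    0    0    0    0    0    2    2    2    2    1    0    1    1    0    3    1   26    1
 0.55    11   45   44   45   25   24    1    2    2    2    1    1    1    1    3    3    3   36   34
 0.50    24   45   45   45   24   22    4    4    2    2    0    1    1    1   10    3   12   39   12
 0.45    27   26   26   26   11   11    6    4   13   13    2    0    0    0   15   17   16   40   15
 0.40    27   27   27   27   27   27   15    2   13   14   15    2    0    0   18   37   42   42   19
 0.35    28  
[... 302 characters left out ...]
-2   -2   -2   -2   -2                                           34   38   42   34   34  -74
 0.15     0    0    0    0    0    0    0  -64  -74  -74  -74  -74  -74  -74   34   42   40  -74  -74
[[[42.600002 37.800003 18.16    ]]]
[[ 0.51686431 -0.4537972   0.017     ]] [[ 0.51766148 -0.49057095  0.017     ]]
cap [283 260   9  10  71] (np.float64(287.0), np.float64(264.5)) [[ 0.3798 -0.2724  0.11  ]]
small nose [279 223  11  12  67] (np.float64(284.0), np.float64(228.5)) [[ 0.4429 -0.2668  0.131 ]]
large nose [315 266  15  15 115] (np.float64(322.0), np.float64(273.0)) [[ 0.367  -0.3357  0.151 ]]
thimble [302 248   5   6  24] (np.float64(304.0), np.float64(250.5)) [[ 0.4071 -0.2995  0.045 ]]
```

```bash
cat > mv.py <<'E'
import sys,numpy as np
from scipy.spatial.transform import Rotation as Ro
from workcell import readout
# args: x y z jawyaw_deg
s=readout.get_state(); R=Ro.from_rotvec(s['tool_rot']).as_matrix(); p=s['tcp_pos']
jy=np.degrees(np.arctan2(R[1,1],R[0,1]))
print('t %.2f'%s['t'],'tcp',p.round(4),'jaw %.2f'%jy,'tiltz',R[:,2].round(4),'gap',round(s['finger_gap'],4),'F',s['ft_force'].round(2),'q',s['joint_positions'].round(2))
a=list(map(float,sys.argv[1:]))
for i in range(0,len(a),4):
    d=R.T@(np.array(a[i:i+3])-p); dy=(a[i+3]-jy+90)%180-90
    print('slide',(d/.04).round(3),'twist',round(-dy/6,3),'dist',np.linalg.norm(d).round(3))
E
python3 mv.py .20 -.40 .30 -72 .3795 -.274 .30 -48.5
```

```text
t 0.10 tcp [ 0.1985 -0.6184  0.2138] jaw -72.20 tiltz [-6.0e-04  1.4e-03 -1.0e+00] gap 0.0917 F [-0.61 -0.45  0.73] q [ 1.22  0.47 -0.01  1.6   0.01  1.07 -0.06]
slide [ 1.704 -5.191 -2.148] twist -0.033 dist 0.235
slide [ 6.94  -6.818 -2.146] twist -3.949 dist 0.398
```

Emit:
play_rows --pt "0.2 -0.6 -0.3" --pt "0.4 -1.2 -0.6" --pt "0.6 -1.8 -0.9" --pt "0.8 -2.4 -1.2" --pt "1.0 -3.0 -1.5" --pt "1.2 -3.6 -1.7" --pt "1.4 -4.2 -1.9" --pt "1.6 -4.7 -2.1" --pt "1.7 -5.1 -2.15" --pt "1.7 -5.2 -2.15" --twist '[0, 0, 0, 0, 0, 0, 0, 0, 0, 0]' --hand '[91, 80, 70, 60, 50, 45, 40, 36, 36, 36]' --grip_force 20

```text
t: 0.93
tcp_pos: [0.2001, -0.3976, 0.3007]
tool_rot: [-3.102, -0.49, 0.0]
ft_force: [0.2, -1.1, -0.1]
finger_gap: 0.036
```

```bash
python3 mv.py .3795 -.274 .25 -48.5; python3 -c "
from h import *
snap('scene','s1')"
```

```text
t 0.93 tcp [ 0.2001 -0.3976  0.3007] jaw -72.06 tiltz [-2.e-04  1.e-03 -1.e+00] gap 0.036 F [ 0.19 -1.13 -0.13] q [ 1.12  0.03 -0.09  1.97  0.    1.14 -0.23]
slide [ 5.218 -1.557  1.269] twist -3.927 dist 0.224
```

View pics/s1.png

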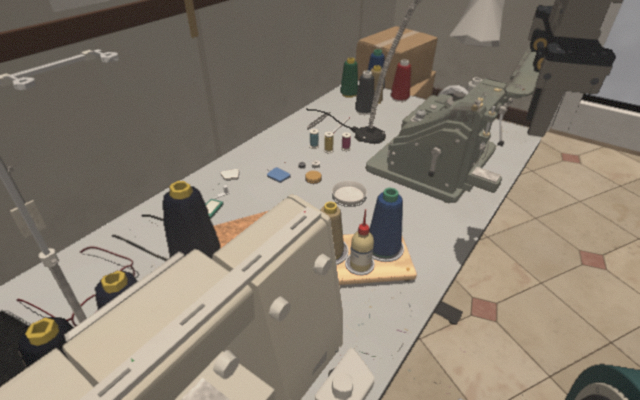

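Emit:
play_rows --pt "0.6 -0.2 0.1" --pt "1.2 -0.4 0.2" --pt "1.8 -0.6 0.4" --pt "2.4 -0.8 0.6" --pt "3.0 -1.0 0.8" --pt "3.6 -1.2 0.9" --pt "4.2 -1.3 1.1" --pt "4.8 -1.45 1.2" --pt "5.22 -1.56 1.27" --pt "5.22 -1.56 1.27" --twist '[-0.4, -0.8, -1.2, -1.6, -2.0, -2.4, -2.8, -3.4, -3.93, -3.93]' --hand '[36, 36, 36, 36, 36, 36, 36, 36, 36, 36]'

```text
t: 1.82
tcp_pos: [0.3818, -0.2729, 0.2485]
tool_rot: [-2.931, -1.121, -0.001]
ft_force: [-1.4, -0.6, -0.4]
finger_gap: 0.036
```

```bash
python3 mv.py .3795 -.274 .160 -48.5 .3795 -.274 .105 -48.5; python3 -c "
from h import *
a=snap('scene','s2');b=snap('top','t2')
im=a['pixels'][60:300,260:560,::-1]; cv2.imwrite('pics/z3.png',np.hstack([cv2.resize(im,(500,400)),cv2.resize(b['pixels'][180:340,210:370,::-1],(300,300)).copy() if 0 else cv2.resize(b['pixels'][180:340,210:330,::-1],(300,400))]))"
```

```text
t 1.82 tcp [ 0.3818 -0.2729  0.2485] jaw -48.13 tiltz [-5.0e-04  3.2e-03 -1.0e+00] gap 0.036 F [-1.39 -0.62 -0.41] q [ 0.85  0.15 -0.33  1.97  0.05  1.03 -0.34]
slide [-0.065 -0.011  2.213] twist 0.062 dist 0.089
slide [-0.067 -0.007  3.588] twist 0.062 dist 0.144
```

View pics/z3.png

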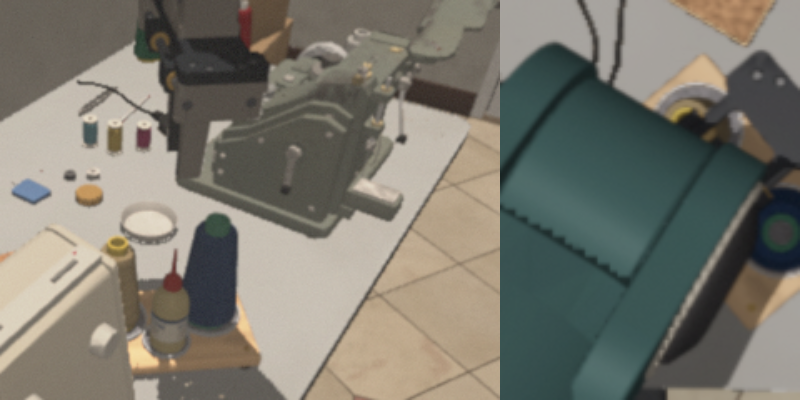

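Emit:
play_rows --pt "-0.03 0 0.3" --pt "-0.06 0 0.6" --pt "-0.06 0 0.9" --pt "-0.06 0 1.2" --pt "-0.06 0 1.5" --pt "-0.06 0 1.8" --pt "-0.06 0 2.0" --pt "-0.06 0 2.2" --pt "-0.06 0 2.2" --pt "-0.06 0 2.2" --twist '[0, 0.06, 0.06, 0.06, 0.06, 0.06, 0.06, 0.06, 0.06, 0.06]' --hand '[36, 36, 36, 36, 36, 36, 36, 36, 36, 36]'

```text
t: 2.75
tcp_pos: [0.3768, -0.2771, 0.161]
tool_rot: [-2.94, -1.101, 0.002]
ft_force: [-0.0, -0.0, 1.0]
finger_gap: 0.0363
```

```bash
python3 mv.py .3795 -.274 .105 -48.5; python3 -c "
from h import *
a=snap('scene','s3')
im=a['pixels'][120:290,290:440,::-1]; cv2.imwrite('pics/z4.png',cv2.resize(im,None,fx=3.5,fy=3.5))
f=200/np.tan(np.radians(a['vfov'])/2)
for X in [readout.get_state()['tcp_pos'],[.3795,-.274,.151],[.3795,-.274,.103]]:
    c=a['R']@np.array(X)+a['t']; print(c[:2]/c[2]*f+[a['cx'],a['cy']])
"
```

```text
t 2.75 tcp [ 0.3768 -0.2771  0.161 ] jaw -48.95 tiltz [-0.002   0.0018 -1.    ] gap 0.0363 F [-0.04 -0.03  0.98] q [ 0.84  0.26 -0.31  2.07  0.11  0.83 -0.39]
slide [ 0.103 -0.01   1.4  ] twist -0.076 dist 0.056
[368.86812687 203.0590394 ]
[366.12137248 208.55414758]
[364.01568833 230.72923944]
```

View pics/z4.png

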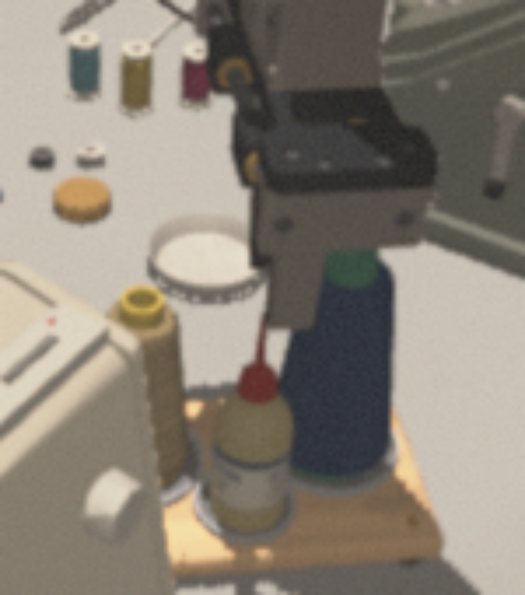

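Emit:
play_rows --pt "0.1 -0.01 0.1" --pt "0.1 -0.01 0.3" --pt "0.1 -0.01 0.5" --pt "0.1 -0.01 0.7" --pt "0.1 -0.01 0.9" --pt "0.1 -0.01 1.1" --pt "0.1 -0.01 1.25" --pt "0.1 -0.01 1.35" --pt "0.1 -0.01 1.39" --pt "0.1 -0.01 1.39" --twist '[-0.07, -0.07, -0.07, -0.07, -0.07, -0.07, -0.07, -0.07, -0.07, -0.07]' --hand '[36, 36, 36, 36, 36, 36, 36, 36, 36, 36]'

```text
t: 3.63
tcp_pos: [0.3797, -0.274, 0.1054]
tool_rot: [-2.936, -1.112, 0.002]
ft_force: [0.8, -1.4, 0.1]
finger_gap: 0.0357
```

```bash
python3 mv.py .3795 -.274 .105 -48.5; python3 -c "
from h import *
a=snap('scene','s4')
im=a['pixels'][120:290,290:440,::-1]; cv2.imwrite('pics/z5.png',cv2.resize(im,None,fx=3.5,fy=3.5))
"
```

```text
t 3.63 tcp [ 0.3797 -0.274   0.1054] jaw -48.51 tiltz [-0.0018  0.0017 -1.    ] gap 0.0357 F [ 0.77 -1.37  0.12] q [ 0.81  0.35 -0.3   2.11  0.15  0.71 -0.44]
slide [-0.004 -0.003  0.009] twist -0.002 dist 0.0
```

View pics/z5.png

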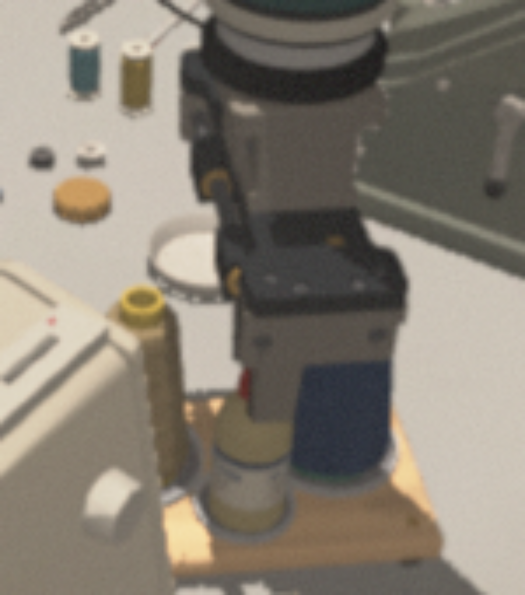

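Emit:
play_rows --pt "0 0 0" --pt "0 0 0" --pt "0 0 0" --pt "0 0 0" --pt "0 0 0" --pt "0 0 0" --pt "0 0 0" --pt "0 0 0" --pt "0 0 0" --pt "0 0 0" --twist '[0, 0, 0, 0, 0, 0, 0, 0, 0, 0]' --hand '[28, 22, 16, 10, 10, 10, 10, 10, 10, 10]' --grip_force 22

```text
t: 4.52
tcp_pos: [0.3801, -0.2743, 0.1059]
tool_rot: [-2.937, -1.112, 0.001]
ft_force: [-0.9, -0.3, 3.0]
finger_gap: 0.0162
```

```bash
python3 mv.py .3795 -.274 .24 -48.5
```

```text
t 4.52 tcp [ 0.3801 -0.2743  0.1059] jaw -48.52 tiltz [-8.e-04  1.e-03 -1.e+00] gap 0.0162 F [-0.86 -0.34  2.98] q [ 0.81  0.35 -0.3   2.11  0.15  0.71 -0.44]
slide [-0.007 -0.02  -3.351] twist -0.003 dist 0.134
```

Emit:
play_rows --pt "0 0 0" --pt "0 0 0" --pt "0 0 0" --pt "0 0 -0.1" --pt "0 0 -0.2" --pt "0 0 -0.3" --pt "0 0 -0.4" --pt "0 0 -0.5" --pt "0 0 -0.6" --pt "0 0 -0.6" --twist '[0, 0, 0, 0, 0, 0, 0, 0, 0, 0]' --hand '[10, 10, 10, 10, 10, 10, 10, 10, 10, 10]'

```text
t: 5.35
tcp_pos: [0.3806, -0.2746, 0.1309]
tool_rot: [2.938, 1.112, 0.001]
ft_force: [0.8, -0.4, -0.9]
finger_gap: 0.0163
```

```bash
python3 mv.py .3795 -.274 .24 -48.5;  python3 -c "
from h import *
a=snap('scene','s5')
im=a['pixels'][120:290,290:440,::-1]; cv2.imwrite('pics/z6.png',cv2.resize(im,None,fx=3.5,fy=3.5))
"
```

```text
t 5.35 tcp [ 0.3806 -0.2746  0.1309] jaw -48.52 tiltz [ 4.e-04  0.e+00 -1.e+00] gap 0.0163 F [ 0.76 -0.36 -0.9 ] q [ 0.82  0.31 -0.31  2.09  0.13  0.76 -0.42]
slide [-0.01  -0.03  -2.728] twist -0.003 dist 0.109
```

View pics/z6.png

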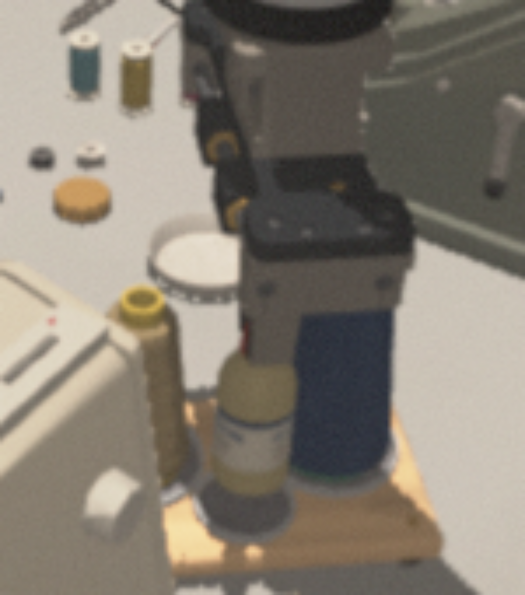

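Emit:
play_rows --pt "0 0 -0.3" --pt "0 0 -0.7" --pt "0 0 -1.1" --pt "0 0 -1.5" --pt "0 0 -1.9" --pt "0 0 -2.3" --pt "0 0 -2.7" --pt "0 0 -3.0" --pt "0 0 -3.2" --pt "0 0 -3.2" --twist '[0, 0, 0, 0, 0, 0, 0, 0, 0, 0]' --hand '[10, 10, 10, 10, 10, 10, 10, 10, 10, 10]' --grip_force 30

```text
t: 6.23
tcp_pos: [0.3811, -0.275, 0.2598]
tool_rot: [2.936, 1.112, 0.002]
ft_force: [-0.7, -0.1, -0.1]
finger_gap: 0.0157
```

```bash
python3 mv.py .5985 -.243 .26 -40
```

```text
t 6.23 tcp [ 0.3811 -0.275   0.2598] jaw -48.53 tiltz [ 0.0021 -0.0015 -1.    ] gap 0.0157 F [-0.7  -0.12 -0.07] q [ 0.86  0.13 -0.33  1.96  0.05  1.05 -0.34]
slide [4.603 2.999 0.007] twist -1.422 dist 0.22
```

Emit:
play_rows --pt "0.3 0.2 0" --pt "0.8 0.5 0" --pt "1.3 0.9 0" --pt "1.9 1.2 0" --pt "2.5 1.6 0" --pt "3.1 2.0 0" --pt "3.7 2.4 0" --pt "4.2 2.75 0" --pt "4.5 2.95 0" --pt "4.6 3.0 0" --twist '[-0.1, -0.3, -0.5, -0.7, -0.9, -1.1, -1.2, -1.3, -1.4, -1.4]' --hand '[10, 10, 10, 10, 10, 10, 10, 10, 10, 10]'

```text
t: 7.07
tcp_pos: [0.6011, -0.2408, 0.2579]
tool_rot: [-2.846, -1.329, -0.003]
ft_force: [-0.5, -0.2, -1.1]
finger_gap: 0.0155
```

```bash
python3 mv.py .5985 -.243 .13 -40
```

```text
t 7.07 tcp [ 0.6011 -0.2408  0.2579] jaw -39.94 tiltz [ 0.0012  0.0013 -1.    ] gap 0.0155 F [-0.47 -0.17 -1.13] q [ 0.6   0.46 -0.38  1.54  0.18  1.17 -0.51]
slide [-0.089 -0.014  3.197] twist 0.01 dist 0.128
```

Emit:
play_rows --pt "-0.08 -0.01 0.2" --pt "-0.08 -0.01 0.6" --pt "-0.08 -0.01 1.0" --pt "-0.08 -0.01 1.4" --pt "-0.08 -0.01 1.8" --pt "-0.08 -0.01 2.2" --pt "-0.08 -0.01 2.6" --pt "-0.08 -0.01 2.9" --pt "-0.08 -0.01 3.2" --pt "-0.08 -0.01 3.2" --twist '[0, 0, 0, 0, 0, 0, 0, 0, 0, 0]' --hand '[10, 10, 10, 10, 10, 10, 10, 10, 10, 10]'

```text
t: 7.9
tcp_pos: [0.5966, -0.2426, 0.1268]
tool_rot: [-2.843, -1.327, 0.003]
ft_force: [-0.9, -0.7, -1.1]
finger_gap: 0.0157
```

```bash
python3 mv.py .5985 -.243 .1 -40;  python3 -c "
from h import *
a=snap('scene','s6');b=snap('top','t6')
cv2.imwrite('pics/z7.png',np.hstack([cv2.resize(a['pixels'][100:280,180:360,::-1],(400,400)),cv2.resize(b['pixels'][100:260,210:370,::-1],(400,400))]))
P=cloud(b); 
"
```

```text
t 7.90 tcp [ 0.5966 -0.2426  0.1268] jaw -39.97 tiltz [-0.0036  0.0029 -1.    ] gap 0.0157 F [-0.9  -0.7  -1.11] q [ 0.59  0.59 -0.35  1.67  0.24  0.93 -0.55]
slide [0.023 0.046 0.669] twist 0.006 dist 0.027
```

View pics/z7.png

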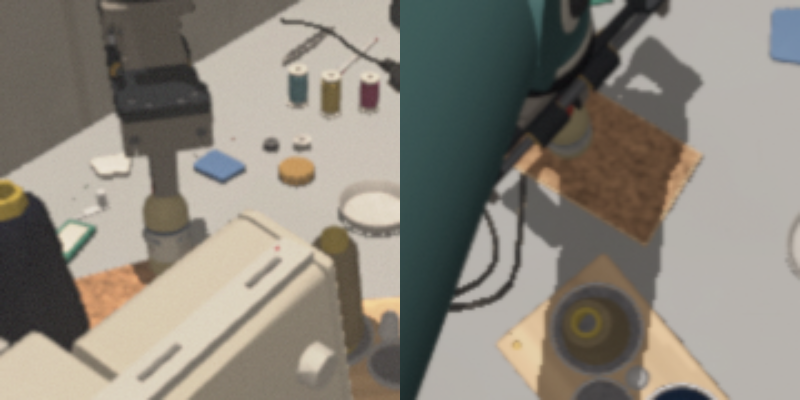

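Emit:
play_rows --pt "0.02 0.04 0.1" --pt "0.02 0.04 0.2" --pt "0.02 0.04 0.3" --pt "0.02 0.04 0.4" --pt "0.02 0.04 0.5" --pt "0.02 0.04 0.57" --pt "0.02 0.04 0.62" --pt "0.02 0.04 0.66" --pt "0.02 0.04 0.66" --pt "0.02 0.04 0.66" --twist '[0, 0, 0, 0, 0, 0, 0, 0, 0, 0]' --hand '[10, 10, 10, 10, 10, 10, 10, 10, 10, 10]'

```text
t: 8.83
tcp_pos: [0.6003, -0.2432, 0.1032]
tool_rot: [-2.846, -1.328, -0.002]
ft_force: [-0.6, 0.4, -1.1]
finger_gap: 0.0156
```

```bash
python3 mv.py .5985 -.243 .098 -40;
```

```text
t 8.83 tcp [ 0.6003 -0.2432  0.1032] jaw -39.95 tiltz [ 6.0e-04  1.6e-03 -1.0e+00] gap 0.0156 F [-0.57  0.4  -1.14] q [ 0.58  0.62 -0.34  1.67  0.25  0.89 -0.56]
slide [-0.025 -0.039  0.129] twist 0.008 dist 0.005
```

Emit:
play_rows --pt "0 0 0.03" --pt "0 0 0.06" --pt "0 0 0.09" --pt "0 0 0.11" --pt "0 0 0.11" --pt "0 0 0.11" --pt "0 0 0.11" --pt "0 0 0.11" --pt "0 0 0.11" --pt "0 0 0.11" --twist '[0, 0, 0, 0, 0, 0, 0, 0, 0, 0]' --hand '[10, 10, 10, 10, 10, 10, 10, 10, 10, 10]'

```text
t: 9.67
tcp_pos: [0.6005, -0.2433, 0.099]
tool_rot: [-2.846, -1.329, -0.002]
ft_force: [-1.0, -0.6, 3.2]
finger_gap: 0.0156
```

```bash
python3 mv.py .5985 -.243 .098 -40;
```

```text
t 9.67 tcp [ 0.6005 -0.2433  0.099 ] jaw -39.95 tiltz [ 0.001   0.0015 -1.    ] gap 0.0156 F [-0.96 -0.59  3.2 ] q [ 0.58  0.62 -0.34  1.68  0.25  0.88 -0.56]
slide [-0.026 -0.044  0.026] twist 0.008 dist 0.002
```

Emit:
play_rows --pt "0 0 0" --pt "0 0 0" --pt "0 0 0" --pt "0 0 0" --pt "0 0 0" --pt "0 0 0" --pt "0 0 0" --pt "0 0 -0.2" --pt "0 0 -0.5" --pt "0 0 -1.0" --twist '[0, 0, 0, 0, 0, 0, 0, 0, 0, 0]' --hand '[16, 18, 20, 24, 28, 32, 36, 36, 36, 36]'

```text
t: 10.5
tcp_pos: [0.5995, -0.243, 0.1387]
tool_rot: [-2.844, -1.328, 0.001]
ft_force: [-0.2, 0.1, 0.7]
finger_gap: 0.0362
```

Emit:
play_rows --pt "0 0 -0.4" --pt "0 0 -0.8" --pt "0 0 -1.2" --pt "0 0 -1.6" --pt "0 0 -2.0" --pt "0 0 -2.4" --pt "0 0 -2.8" --pt "0 0 -3.0" --pt "0 0 -3.0" --pt "0 0 -3.0" --twist '[0, 0, 0, 0, 0, 0, 0, 0, 0, 0]' --hand '[36, 36, 36, 36, 40, 50, 60, 62, 64, 64]'

```text
t: 11.33
tcp_pos: [0.5998, -0.2434, 0.2593]
tool_rot: [-2.845, -1.328, -0.0]
ft_force: [-0.2, -0.5, -0.1]
finger_gap: 0.0639
```

```bash
python3 mv.py .4430 -.267 .25 -48.5;  python3 -c "
from h import *
a=snap('scene','s7')
cv2.imwrite('pics/z8.png',cv2.resize(a['pixels'][60:300,180:440,::-1],None,fx=2.5,fy=2.5))
"
```

```text
t 11.33 tcp [ 0.5998 -0.2434  0.2593] jaw -39.94 tiltz [-7.e-04  2.e-03 -1.e+00] gap 0.0639 F [-0.19 -0.55 -0.07] q [ 0.61  0.46 -0.38  1.54  0.18  1.18 -0.5 ]
slide [-2.97  -2.625  0.234] twist 1.426 dist 0.159
```

View pics/z8.png

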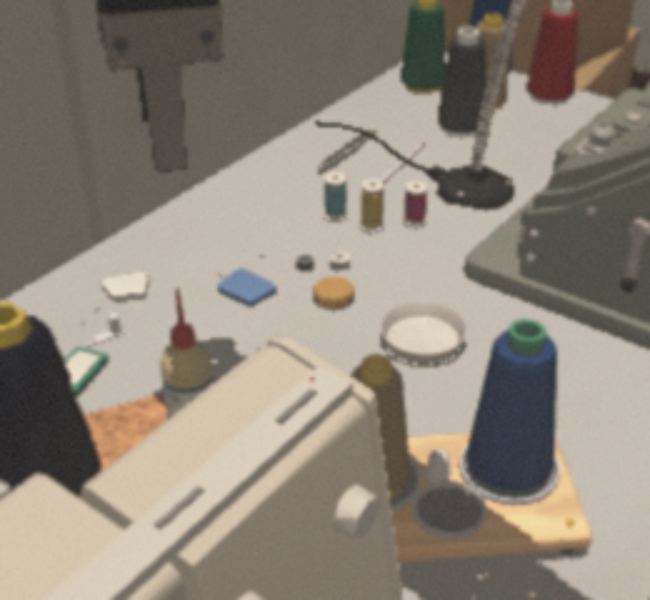

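Emit:
play_rows --pt "-0.3 -0.3 0" --pt "-0.6 -0.5 0" --pt "-1.0 -0.85 0.05" --pt "-1.4 -1.2 0.1" --pt "-1.8 -1.6 0.1" --pt "-2.2 -1.95 0.15" --pt "-2.55 -2.25 0.2" --pt "-2.85 -2.5 0.2" --pt "-2.97 -2.62 0.2" --pt "-2.97 -2.62 0.2" --twist '[0.1, 0.3, 0.5, 0.7, 0.9, 1.1, 1.2, 1.3, 1.42, 1.42]' --hand '[64, 64, 64, 64, 64, 64, 64, 64, 64, 64]'

```text
t: 12.22
tcp_pos: [0.4411, -0.2674, 0.25]
tool_rot: [-2.935, -1.109, 0.004]
ft_force: [0.4, -0.1, -0.4]
finger_gap: 0.064
```

```bash
python3 mv.py .4430 -.267 .15 -48.5 .4430 -.267 .079 -48.5
```

```text
t 12.22 tcp [ 0.4411 -0.2674  0.25  ] jaw -48.60 tiltz [-0.0039  0.0029 -1.    ] gap 0.064 F [ 0.38 -0.12 -0.39] q [ 0.78  0.23 -0.35  1.87  0.09  1.06 -0.45]
slide [0.044 0.036 2.501] twist -0.016 dist 0.1
slide [0.046 0.045 4.276] twist -0.016 dist 0.171
```

Emit:
play_rows --pt "0.04 0.03 0.3" --pt "0.04 0.03 0.6" --pt "0.04 0.03 0.9" --pt "0.04 0.03 1.2" --pt "0.04 0.03 1.5" --pt "0.04 0.03 1.8" --pt "0.04 0.03 2.1" --pt "0.04 0.03 2.4" --pt "0.04 0.03 2.5" --pt "0.04 0.03 2.5" --twist '[0, 0, 0, 0, 0, 0, 0, 0, 0, 0]' --hand '[64, 64, 64, 64, 64, 64, 64, 64, 64, 64]'

```text
t: 13.05
tcp_pos: [0.4426, -0.2658, 0.1481]
tool_rot: [-2.931, -1.11, 0.006]
ft_force: [0.5, -0.5, -0.5]
finger_gap: 0.064
```

```bash
python3 mv.py .4430 -.267 .079 -48.5
```

```text
t 13.05 tcp [ 0.4426 -0.2658  0.1481] jaw -48.52 tiltz [-0.0063  0.0053 -1.    ] gap 0.064 F [ 0.47 -0.48 -0.54] q [ 0.76  0.36 -0.33  1.96  0.15  0.85 -0.51]
slide [-0.012  0.043  1.726] twist -0.003 dist 0.069
```

Emit:
play_rows --pt "-0.01 0.04 0.2" --pt "-0.01 0.04 0.4" --pt "-0.01 0.04 0.6" --pt "-0.01 0.04 0.8" --pt "-0.01 0.04 1.0" --pt "-0.01 0.04 1.2" --pt "-0.01 0.04 1.4" --pt "-0.01 0.04 1.6" --pt "-0.01 0.04 1.7" --pt "-0.01 0.04 1.7" --twist '[0, 0, 0, 0, 0, 0, 0, 0, 0, 0]' --hand '[64, 64, 64, 64, 64, 64, 64, 64, 64, 64]'

```text
t: 13.88
tcp_pos: [0.4423, -0.2665, 0.0789]
tool_rot: [-2.93, -1.11, 0.008]
ft_force: [1.0, -0.3, 0.1]
finger_gap: 0.0638
```

```bash
python3 mv.py .4430 -.267 .079 -48.5;  python3 -c "
from h import *
a=snap('scene','s8')
cv2.imwrite('pics/z9.png',cv2.resize(a['pixels'][100:300,260:440,::-1],None,fx=3,fy=3))
"
```

```text
t 13.88 tcp [ 0.4423 -0.2665  0.0789] jaw -48.51 tiltz [-0.0079  0.0063 -0.9999] gap 0.0638 F [ 1.   -0.32  0.08] q [ 0.73  0.47 -0.3   2.01  0.21  0.71 -0.55]
slide [ 0.005  0.02  -0.002] twist -0.002 dist 0.001
```

View pics/z9.png

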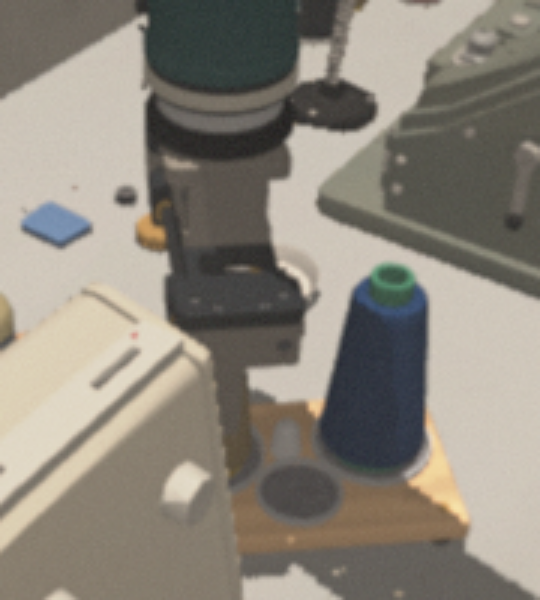

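Emit:
play_rows --pt "0 0 0" --pt "0 0 0" --pt "0 0 0" --pt "0 0 0" --pt "0 0 0" --pt "0 0 0" --pt "0 0 0" --pt "0 0 0" --pt "0 0 0" --pt "0 0 0" --twist '[0, 0, 0, 0, 0, 0, 0, 0, 0, 0]' --hand '[55, 48, 44, 40, 36, 32, 30, 30, 30, 30]' --grip_force 25

```text
t: 14.77
tcp_pos: [0.4428, -0.2667, 0.0799]
tool_rot: [-2.931, -1.11, 0.007]
ft_force: [-1.9, 0.8, 5.6]
finger_gap: 0.0424
```

Emit:
play_rows --pt "0 0 -0.1" --pt "0 0 -0.3" --pt "0 0 -0.6" --pt "0 0 -1.0" --pt "0 0 -1.4" --pt "0 0 -1.8" --pt "0 0 -2.2" --pt "0 0 -2.6" --pt "0 0 -2.8" --pt "0 0 -2.8" --twist '[0, 0, 0, 0, 0, 0, 0, 0, 0, 0]' --hand '[30, 30, 30, 30, 30, 30, 30, 30, 30, 30]'

```text
t: 15.6
tcp_pos: [0.4448, -0.268, 0.1943]
tool_rot: [-2.934, -1.111, 0.003]
ft_force: [-0.1, 0.7, -1.8]
finger_gap: 0.0422
```

```bash
python3 mv.py .6272 -.1926 .19 -10
```

```text
t 15.60 tcp [ 0.4448 -0.268   0.1943] jaw -48.52 tiltz [-0.0031  0.0032 -1.    ] gap 0.0422 F [-0.1   0.73 -1.77] q [ 0.77  0.3  -0.35  1.92  0.12  0.94 -0.48]
slide [4.665 1.608 0.1  ] twist -6.42 dist 0.197
```

Emit:
play_rows --pt "0.2 0.1 -0.3" --pt "0.6 0.2 -0.6" --pt "1.1 0.4 -0.8" --pt "1.7 0.6 -0.8" --pt "2.3 0.8 -0.8" --pt "2.9 1.0 -0.8" --pt "3.5 1.2 -0.8" --pt "4.1 1.4 -0.8" --pt "4.5 1.55 -0.8" --pt "4.66 1.6 -0.8" --twist '[-0.3, -0.9, -1.6, -2.3, -3.0, -3.8, -4.6, -5.4, -6.0, -6.4]' --hand '[30, 30, 30, 30, 30, 30, 30, 30, 30, 30]'

```text
t: 16.43
tcp_pos: [0.6287, -0.1903, 0.2244]
tool_rot: [-2.398, -2.019, -0.001]
ft_force: [-0.1, -0.3, -1.7]
finger_gap: 0.0423
```

```bash
python3 mv.py .6272 -.1926 .100 -10
```

```text
t 16.43 tcp [ 0.6287 -0.1903  0.2244] jaw -9.79 tiltz [-0.0037  0.0055 -1.    ] gap 0.0423 F [-0.12 -0.35 -1.68] q [ 0.59  0.53 -0.49  1.54  0.26  1.14 -0.13]
slide [-0.079 -0.012  3.11 ] twist 0.034 dist 0.124
```

Emit:
play_rows --pt "-0.07 0 0.3" --pt "-0.07 0 0.6" --pt "-0.07 0 1.0" --pt "-0.07 0 1.4" --pt "-0.07 0 1.8" --pt "-0.07 0 2.2" --pt "-0.07 0 2.6" --pt "-0.07 0 2.9" --pt "-0.07 0 3.1" --pt "-0.07 0 3.1" --twist '[0, 0, 0, 0, 0, 0, 0, 0, 0, 0]' --hand '[30, 30, 30, 30, 30, 30, 30, 30, 30, 30]'

```text
t: 17.27
tcp_pos: [0.6255, -0.1926, 0.0976]
tool_rot: [-2.396, -2.016, 0.003]
ft_force: [-0.7, -0.4, -1.9]
finger_gap: 0.0426
```

```bash
python3 mv.py .6272 -.1926 .074 -10;  python3 -c "
from h import *
a=snap('scene','s9');b=snap('top','t9')
cv2.imwrite('pics/z10.png',np.hstack([cv2.resize(a['pixels'][100:280,140:320,::-1],(400,400)),cv2.resize(b['pixels'][100:260,200:360,::-1],(400,400))]))"
```

```text
t 17.27 tcp [ 0.6255 -0.1926  0.0976] jaw -9.86 tiltz [-0.0082  0.0065 -0.9999] gap 0.0426 F [-0.74 -0.42 -1.93] q [ 0.56  0.66 -0.44  1.64  0.33  0.92 -0.18]
slide [0.004 0.046 0.589] twist 0.024 dist 0.024
```

View pics/z10.png

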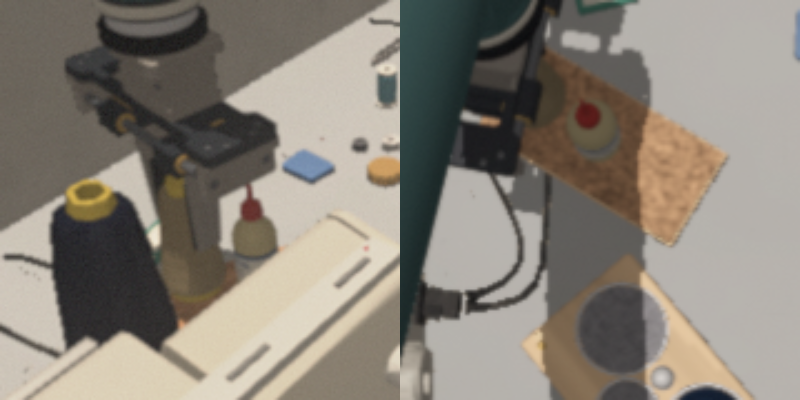

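Emit:
play_rows --pt "0 0.04 0.1" --pt "0 0.04 0.2" --pt "0 0.04 0.3" --pt "0 0.04 0.4" --pt "0 0.04 0.48" --pt "0 0.04 0.54" --pt "0 0.04 0.58" --pt "0 0.04 0.61" --pt "0 0.04 0.61" --pt "0 0.04 0.61" --twist '[0, 0, 0, 0, 0, 0, 0, 0, 0, 0]' --hand '[30, 30, 30, 30, 30, 30, 30, 30, 30, 30]'

```text
t: 18.2
tcp_pos: [0.6291, -0.1927, 0.0759]
tool_rot: [-2.398, -2.019, -0.001]
ft_force: [0.5, -0.3, -2.1]
finger_gap: 0.0427
```

```bash
python3 mv.py .6272 -.1926 .074 -10
```

```text
t 18.20 tcp [ 0.6291 -0.1927  0.0759] jaw -9.83 tiltz [-0.0039  0.0056 -1.    ] gap 0.0427 F [ 0.5  -0.29 -2.11] q [ 0.55  0.69 -0.43  1.65  0.35  0.88 -0.19]
slide [-0.006 -0.046  0.047] twist 0.029 dist 0.003
```

Emit:
play_rows --pt "0 0 0.02" --pt "0 0 0.04" --pt "0 0 0.06" --pt "0 0 0.08" --pt "0 0 0.1" --pt "0 0 0.1" --pt "0 0 0.1" --pt "0 0 0.1" --pt "0 0 0.1" --pt "0 0 0.1" --twist '[0, 0, 0, 0, 0, 0, 0, 0, 0, 0]' --hand '[30, 30, 30, 30, 30, 30, 30, 30, 30, 30]'

```text
t: 19.03
tcp_pos: [0.6293, -0.1924, 0.0729]
tool_rot: [-2.398, -2.019, -0.001]
ft_force: [-3.1, 1.1, 6.9]
finger_gap: 0.0425
```

Emit:
play_rows --pt "0 0 0" --pt "0 0 0" --pt "0 0 0" --pt "0 0 0" --pt "0 0 0" --pt "0 0 0" --pt "0 0 0" --pt "0 0 -0.2" --pt "0 0 -0.5" --pt "0 0 -1.0" --twist '[0, 0, 0, 0, 0, 0, 0, 0, 0, 0]' --hand '[43, 45, 48, 52, 56, 60, 64, 64, 64, 64]'

```text
t: 19.87
tcp_pos: [0.6284, -0.1924, 0.1125]
tool_rot: [-2.396, -2.018, 0.001]
ft_force: [-0.6, -0.4, -1.2]
finger_gap: 0.0639
```

Emit:
play_rows --pt "0 0 -0.4" --pt "0 0 -0.8" --pt "0 0 -1.2" --pt "0 0 -1.6" --pt "0 0 -2.0" --pt "0 0 -2.4" --pt "0 0 -2.8" --pt "0 0 -3.2" --pt "0 0 -3.5" --pt "0 0 -3.5" --twist '[0, 0, 0, 0, 0, 0, 0, 0, 0, 0]' --hand '[64, 64, 64, 64, 64, 64, 64, 66, 70, 70]'

```text
t: 20.7
tcp_pos: [0.6309, -0.1933, 0.2567]
tool_rot: [-2.4, -2.021, -0.004]
ft_force: [0.4, -0.4, -0.6]
finger_gap: 0.0701
```

```bash
python3 mv.py .3675 -.336 .25 -48.5;  python3 -c "
from h import *
a=snap('scene','s10')
cv2.imwrite('pics/z11.png',cv2.resize(a['pixels'][60:300,140:440,::-1],None,fx=2.5,fy=2.5))
"
```

```text
t 20.70 tcp [ 0.6309 -0.1933  0.2567] jaw -9.81 tiltz [-4.0e-04  4.6e-03 -1.0e+00] gap 0.0701 F [ 0.39 -0.43 -0.62] q [ 0.59  0.51 -0.5   1.5   0.25  1.19 -0.11]
slide [-4.637 -5.881  0.153] twist 6.449 dist 0.3
```

View pics/z11.png

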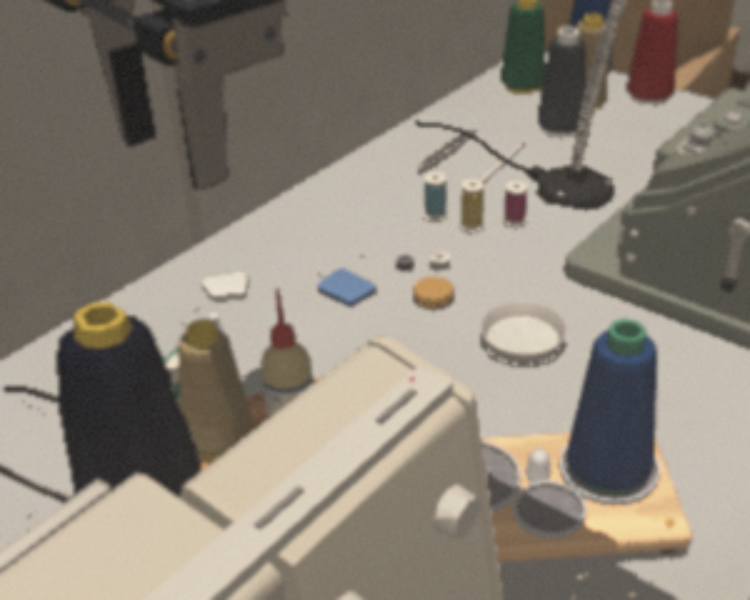

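Emit:
play_rows --pt "-0.2 -0.3 0" --pt "-0.6 -0.8 0" --pt "-1.1 -1.4 0" --pt "-1.7 -2.1 0" --pt "-2.3 -2.9 0" --pt "-2.9 -3.7 0" --pt "-3.5 -4.5 0" --pt "-4.1 -5.2 0.1" --pt "-4.5 -5.7 0.15" --pt "-4.63 -5.88 0.15" --twist '[0.3, 0.9, 1.6, 2.3, 3.1, 3.9, 4.7, 5.4, 6.1, 6.45]' --hand '[70, 70, 70, 70, 70, 70, 70, 70, 70, 70]'

```text
t: 21.58
tcp_pos: [0.3619, -0.3378, 0.2475]
tool_rot: [-2.936, -1.096, 0.006]
ft_force: [0.5, -1.0, 0.2]
finger_gap: 0.0699
```

```bash
python3 mv.py .3675 -.336 .16 -48.5 .3675 -.336 .091 -48.5
```

```text
t 21.58 tcp [ 0.3619 -0.3378  0.2475] jaw -49.05 tiltz [-0.0063  0.0057 -1.    ] gap 0.0699 F [ 0.53 -1.    0.24] q [ 0.97  0.2  -0.32  1.91  0.07  1.05 -0.24]
slide [0.137 0.076 2.187] twist -0.091 dist 0.088
slide [0.138 0.091 3.912] twist -0.091 dist 0.157
```

Emit:
play_rows --pt "0.13 0.07 0.1" --pt "0.13 0.07 0.3" --pt "0.13 0.07 0.6" --pt "0.13 0.07 0.9" --pt "0.13 0.07 1.2" --pt "0.13 0.07 1.5" --pt "0.13 0.07 1.8" --pt "0.13 0.07 2.1" --pt "0.13 0.07 2.2" --pt "0.13 0.07 2.2" --twist '[-0.09, -0.09, -0.09, -0.09, -0.09, -0.09, -0.09, -0.09, -0.09, -0.09]' --hand '[70, 70, 70, 70, 70, 70, 70, 70, 70, 70]'

```text
t: 22.42
tcp_pos: [0.368, -0.334, 0.1578]
tool_rot: [-2.925, -1.115, 0.007]
ft_force: [0.3, 0.0, 0.5]
finger_gap: 0.0697
```

```bash
python3 mv.py .3675 -.336 .091 -48.5
```

```text
t 22.42 tcp [ 0.368  -0.334   0.1578] jaw -48.28 tiltz [-0.008   0.0088 -0.9999] gap 0.0697 F [0.29 0.01 0.46] q [ 0.94  0.32 -0.31  2.    0.12  0.86 -0.29]
slide [-0.043  0.05   1.668] twist 0.036 dist 0.067
```

Emit:
play_rows --pt "-0.04 0.05 0.2" --pt "-0.04 0.05 0.4" --pt "-0.04 0.05 0.6" --pt "-0.04 0.05 0.8" --pt "-0.04 0.05 1.0" --pt "-0.04 0.05 1.2" --pt "-0.04 0.05 1.4" --pt "-0.04 0.05 1.55" --pt "-0.04 0.05 1.65" --pt "-0.04 0.05 1.65" --twist '[0, 0, 0, 0, 0, 0, 0, 0, 0, 0]' --hand '[70, 70, 70, 70, 70, 70, 70, 70, 70, 70]'

```text
t: 23.25
tcp_pos: [0.3671, -0.3356, 0.0908]
tool_rot: [-2.924, -1.114, 0.008]
ft_force: [0.3, 0.6, 0.7]
finger_gap: 0.0699
```

Emit:
play_rows --pt "0 0 0" --pt "0 0 0" --pt "0 0 0" --pt "0 0 0" --pt "0 0 0" --pt "0 0 0" --pt "0 0 0" --pt "0 0 0" --pt "0 0 0" --pt "0 0 0" --twist '[0, 0, 0, 0, 0, 0, 0, 0, 0, 0]' --hand '[64, 58, 52, 48, 44, 40, 40, 40, 40, 40]' --grip_force 25

```text
t: 24.08
tcp_pos: [0.3673, -0.3357, 0.0911]
tool_rot: [-2.925, -1.114, 0.008]
ft_force: [-1.1, 1.6, 2.9]
finger_gap: 0.0512
```

```bash
python3 mv.py .3675 -.336 .091 -48.5;  python3 -c "
from h import *
a=snap('scene','s11')
cv2.imwrite('pics/z12.png',cv2.resize(a['pixels'][100:300,260:440,::-1],None,fx=3,fy=3))
"
```

```text
t 24.08 tcp [ 0.3673 -0.3357  0.0911] jaw -48.29 tiltz [-0.0088  0.0095 -0.9999] gap 0.0512 F [-1.06  1.65  2.89] q [ 0.91  0.42 -0.29  2.04  0.17  0.72 -0.33]
slide [-0.001  0.008  0.001] twist 0.035 dist 0.0
```

View pics/z12.png

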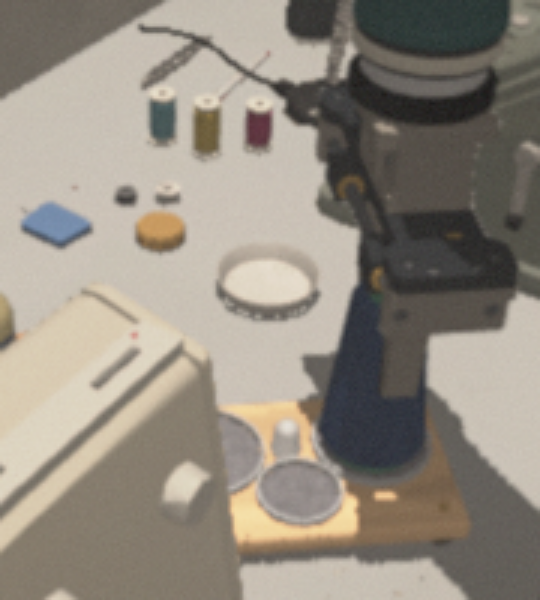

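Emit:
play_rows --pt "0 0 -0.1" --pt "0 0 -0.3" --pt "0 0 -0.6" --pt "0 0 -1.0" --pt "0 0 -1.5" --pt "0 0 -2.0" --pt "0 0 -2.5" --pt "0 0 -3.0" --pt "0 0 -3.3" --pt "0 0 -3.3" --twist '[0, 0, 0, 0, 0, 0, 0, 0, 0, 0]' --hand '[40, 40, 40, 40, 40, 40, 40, 40, 40, 40]'

```text
t: 24.97
tcp_pos: [0.3696, -0.3379, 0.226]
tool_rot: [-2.929, -1.116, 0.004]
ft_force: [0.8, -0.1, -1.8]
finger_gap: 0.0518
```

```bash
python3 mv.py .5678 -.2969 .22 -35
```

```text
t 24.97 tcp [ 0.3696 -0.3379  0.226 ] jaw -48.29 tiltz [-0.0051  0.0058 -1.    ] gap 0.0518 F [ 0.82 -0.11 -1.81] q [ 0.96  0.23 -0.33  1.93  0.09  1.   -0.25]
slide [4.381 2.531 0.131] twist -2.215 dist 0.202
```

Emit:
play_rows --pt "0.2 0.1 0" --pt "0.6 0.4 0" --pt "1.1 0.7 0" --pt "1.7 1.0 0.1" --pt "2.3 1.3 0.1" --pt "2.9 1.7 0.1" --pt "3.5 2.0 0.1" --pt "4.0 2.3 0.1" --pt "4.3 2.5 0.1" --pt "4.38 2.53 0.1" --twist '[-0.1, -0.3, -0.6, -0.9, -1.2, -1.5, -1.8, -2.0, -2.2, -2.2]' --hand '[40, 40, 40, 40, 40, 40, 40, 40, 40, 40]'

```text
t: 25.8
tcp_pos: [0.5702, -0.2943, 0.2192]
tool_rot: [-2.776, -1.45, 0.001]
ft_force: [-0.1, -0.1, -2.0]
finger_gap: 0.0512
```

```bash
python3 mv.py .5678 -.2969 .11 -35
```

```text
t 25.80 tcp [ 0.5702 -0.2943  0.2192] jaw -34.84 tiltz [-0.0056  0.0087 -0.9999] gap 0.0512 F [-0.12 -0.05 -1.96] q [ 0.71  0.49 -0.39  1.59  0.2   1.11 -0.34]
slide [-0.099  0.013  2.729] twist 0.027 dist 0.109
```

Emit:
play_rows --pt "-0.09 0.01 0.2" --pt "-0.09 0.01 0.5" --pt "-0.09 0.01 0.8" --pt "-0.09 0.01 1.1" --pt "-0.09 0.01 1.5" --pt "-0.09 0.01 1.9" --pt "-0.09 0.01 2.2" --pt "-0.09 0.01 2.5" --pt "-0.09 0.01 2.7" --pt "-0.09 0.01 2.7" --twist '[0, 0, 0, 0, 0, 0, 0, 0, 0, 0]' --hand '[40, 40, 40, 40, 40, 40, 40, 40, 40, 40]'

```text
t: 26.63
tcp_pos: [0.5665, -0.2961, 0.1089]
tool_rot: [-2.773, -1.448, 0.005]
ft_force: [0.1, 0.2, -3.5]
finger_gap: 0.0512
```

```bash
python3 mv.py .5678 -.2969 .085 -35;  python3 -c "
from h import *
a=snap('scene','s12');b=snap('top','t12')
cv2.imwrite('pics/z13.png',np.hstack([cv2.resize(a['pixels'][100:280,140:320,::-1],(400,400)),cv2.resize(b['pixels'][100:260,200:360,::-1],(400,400))]))"
```

```text
t 26.63 tcp [ 0.5665 -0.2961  0.1089] jaw -34.85 tiltz [-0.0088  0.0103 -0.9999] gap 0.0512 F [ 0.14  0.16 -3.46] q [ 0.69  0.61 -0.36  1.68  0.25  0.91 -0.37]
slide [0.001 0.045 0.596] twist 0.025 dist 0.024
```

View pics/z13.png

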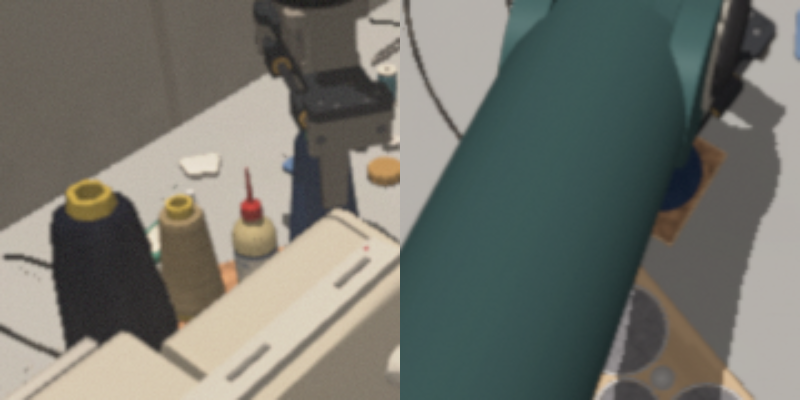

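Clear of the bottle; the cone hangs over the cork's right end. Lower it.

Emit:
play_rows --pt "0 0.04 0.1" --pt "0 0.04 0.2" --pt "0 0.04 0.3" --pt "0 0.04 0.4" --pt "0 0.04 0.48" --pt "0 0.04 0.54" --pt "0 0.04 0.57" --pt "0 0.04 0.6" --pt "0 0.04 0.6" --pt "0 0.04 0.6" --twist '[0, 0, 0, 0, 0, 0, 0, 0, 0, 0]' --hand '[40, 40, 40, 40, 40, 40, 40, 40, 40, 40]'

```text
t: 27.57
tcp_pos: [0.5692, -0.2973, 0.0872]
tool_rot: [-2.776, -1.45, 0.001]
ft_force: [-0.0, 0.1, -1.5]
finger_gap: 0.0511
```

Emit:
play_rows --pt "0 0 0.02" --pt "0 0 0.04" --pt "0 0 0.06" --pt "0 0 0.07" --pt "0 0 0.07" --pt "0 0 0.07" --pt "0 0 0.07" --pt "0 0 0.07" --pt "0 0 0.07" --pt "0 0 0.07" --twist '[0, 0, 0, 0, 0, 0, 0, 0, 0, 0]' --hand '[40, 40, 40, 40, 40, 40, 40, 40, 40, 40]'

```text
t: 28.4
tcp_pos: [0.5692, -0.2973, 0.0844]
tool_rot: [-2.776, -1.45, 0.001]
ft_force: [-0.7, -0.1, -2.1]
finger_gap: 0.0514
```

Emit:
play_rows --pt "0 0 0.02" --pt "0 0 0.04" --pt "0 0 0.05" --pt "0 0 0.05" --pt "0 0 0.05" --pt "0 0 0.05" --pt "0 0 0.05" --pt "0 0 0.05" --pt "0 0 0.05" --pt "0 0 0.05" --twist '[0, 0, 0, 0, 0, 0, 0, 0, 0, 0]' --hand '[40, 40, 40, 40, 40, 40, 40, 40, 40, 40]'

```text
t: 29.23
tcp_pos: [0.5696, -0.2972, 0.0841]
tool_rot: [-2.776, -1.45, 0.001]
ft_force: [-2.2, 0.7, 8.1]
finger_gap: 0.0511
```

Emit:
play_rows --pt "0 0 0" --pt "0 0 0" --pt "0 0 0" --pt "0 0 0" --pt "0 0 0" --pt "0 0 0" --pt "0 0 0" --pt "0 0 -0.2" --pt "0 0 -0.5" --pt "0 0 -1.0" --twist '[0, 0, 0, 0, 0, 0, 0, 0, 0, 0]' --hand '[52, 54, 56, 60, 64, 68, 70, 70, 70, 70]'

```text
t: 30.07
tcp_pos: [0.5689, -0.2971, 0.1237]
tool_rot: [-2.774, -1.449, 0.003]
ft_force: [0.1, -0.5, 1.4]
finger_gap: 0.0698
```

Emit:
play_rows --pt "0 0 -0.4" --pt "0 0 -0.8" --pt "0 0 -1.2" --pt "0 0 -1.6" --pt "0 0 -2.0" --pt "0 0 -2.3" --pt "0 0 -2.5" --pt "0 0 -2.7" --pt "0 0 -2.7" --pt "0 0 -2.7" --twist '[0, 0, 0, 0, 0, 0, 0, 0, 0, 0]' --hand '[70, 70, 70, 70, 70, 60, 50, 40, 34, 32]'

```text
t: 30.9
tcp_pos: [0.5696, -0.2981, 0.2317]
tool_rot: [-2.774, -1.449, 0.003]
ft_force: [-1.0, -0.4, 0.5]
finger_gap: 0.0387
```

```bash
python3 mv.py .405 -.302 .15 -48.5;  python3 -c "
from h import *
a=snap('scene','s13');b=snap('top','t13')
cv2.imwrite('pics/z14.png',np.hstack([cv2.resize(a['pixels'][100:300,160:420,::-1],(500,385)),cv2.resize(b['pixels'][210:290,270:330,::-1],(289,385))]))"
```

```text
t 30.90 tcp [ 0.5696 -0.2981  0.2317] jaw -34.83 tiltz [-0.0073  0.0096 -0.9999] gap 0.0387 F [-1.   -0.43  0.49] q [ 0.71  0.48 -0.39  1.57  0.19  1.13 -0.33]
slide [-2.439 -3.298  2.072] twist 2.278 dist 0.184
```

View pics/z14.png

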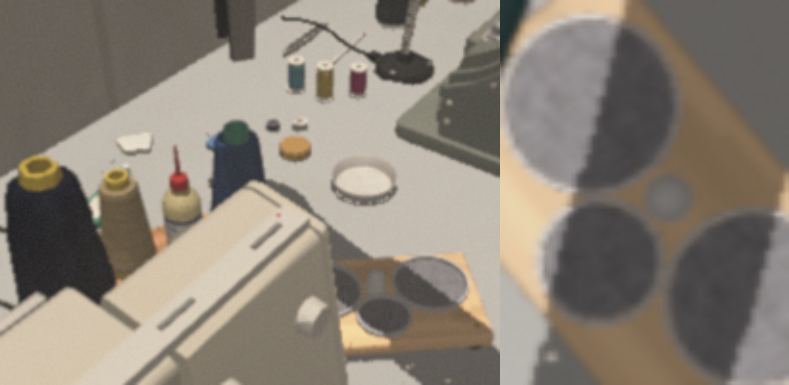

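```bash
python3 - <<'E'
from h import *
b=load('t13');a=load('s13')
print(onplane(b,[304.9-.4,250.9-.4],.045),onplane(a,[356,241],.045),onplane(a,[356,246],.034))
# collars
for n,u,v in [('small',590-500,103),('bot',602-500,262),('large',753-500,297)]:
    print(n,onplane(b,[270+u/4.82-.4,210+v/4.82-.4],.025))
cv2.imwrite('pics/z15.png',cv2.resize(a['pixels'][225:260,340:380,::-1],None,fx=14,fy=14,interpolation=0))
E
```

```text
[[ 0.40716647 -0.30046432  0.045     ]] [[ 0.40660748 -0.29879691  0.045     ]] [[ 0.40519675 -0.29773074  0.034     ]]
small [[ 0.44545322 -0.26647326  0.025     ]]
bot [[ 0.38061803 -0.27329207  0.025     ]]
large [[ 0.36785978 -0.33519921  0.025     ]]
```

View pics/z15.png

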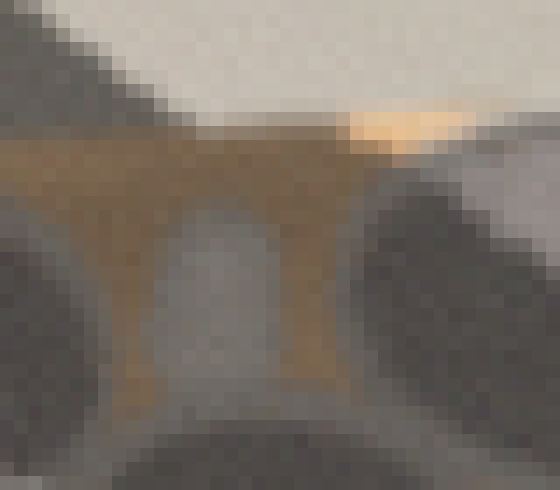

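```bash
python3 mv.py .4065 -.3005 .12 -48.5
```

```text
t 31.00 tcp [ 0.5692 -0.2979  0.2308] jaw -34.83 tiltz [-0.0087  0.0104 -0.9999] gap 0.0325 F [-0.56 -1.1  -0.09] q [ 0.71  0.48 -0.39  1.58  0.19  1.13 -0.33]
slide [-2.385 -3.265  2.804] twist 2.278 dist 0.197
```

Emit:
play_rows --pt "-0.2 -0.3 0" --pt "-0.5 -0.7 0" --pt "-0.9 -1.2 0" --pt "-1.3 -1.8 0" --pt "-1.7 -2.3 0.2" --pt "-2.0 -2.75 0.6" --pt "-2.25 -3.1 1.0" --pt "-2.35 -3.2 1.4" --pt "-2.385 -3.26 1.8" --pt "-2.385 -3.26 2.0" --twist '[0.2, 0.5, 0.8, 1.1, 1.4, 1.7, 2.0, 2.2, 2.28, 2.28]' --hand '[32, 32, 32, 32, 32, 32, 32, 32, 32, 32]'

```text
t: 31.83
tcp_pos: [0.4048, -0.3003, 0.1499]
tool_rot: [-2.924, -1.105, 0.011]
ft_force: [0.2, 1.0, 0.7]
finger_gap: 0.0321
```

```bash
python3 mv.py .4065 -.3005 .07 -48.5
```

```text
t 31.83 tcp [ 0.4048 -0.3003  0.1499] jaw -48.58 tiltz [-0.0122  0.0125 -0.9998] gap 0.0321 F [0.2  1.01 0.75] q [ 0.86  0.34 -0.34  1.98  0.14  0.85 -0.41]
slide [0.031 0.067 1.998] twist -0.013 dist 0.08
```

Emit:
play_rows --pt "0.03 0.06 0.2" --pt "0.03 0.06 0.5" --pt "0.03 0.06 0.8" --pt "0.03 0.06 1.1" --pt "0.03 0.06 1.4" --pt "0.03 0.06 1.7" --pt "0.03 0.06 1.9" --pt "0.03 0.06 2.0" --pt "0.03 0.06 2.0" --pt "0.03 0.06 2.0" --twist '[0, 0, 0, 0, 0, 0, 0, 0, 0, 0]' --hand '[32, 32, 32, 32, 32, 32, 32, 32, 32, 32]'

```text
t: 32.67
tcp_pos: [0.4067, -0.3004, 0.07]
tool_rot: [-2.923, -1.106, 0.011]
ft_force: [-0.2, 0.4, 0.3]
finger_gap: 0.0321
```

```bash
python3 mv.py .4065 -.3005 .0305 -48.5;python3 -c "
from h import *
a=snap('scene','s14')
cv2.imwrite('pics/z16.png',cv2.resize(a['pixels'][140:290,300:430,::-1],None,fx=4,fy=4))
f=200/np.tan(np.radians(a['vfov'])/2)
for X in [readout.get_state()['tcp_pos'],[.4065,-.3005,.045]]:
    c=a['R']@np.array(X)+a['t']; print((c[:2]/c[2]*f+[a['cx'],a['cy']]-[300,140])*4)
"
```

```text
t 32.67 tcp [ 0.4067 -0.3004  0.07  ] jaw -48.56 tiltz [-0.012   0.0125 -0.9999] gap 0.0321 F [-0.23  0.43  0.32] q [ 0.82  0.47 -0.3   2.03  0.21  0.69 -0.46]
slide [-0.005  0.017  0.988] twist -0.01 dist 0.04
[228.83323685 360.40462354]
[226.08003847 401.89903133]
```

View pics/z16.png

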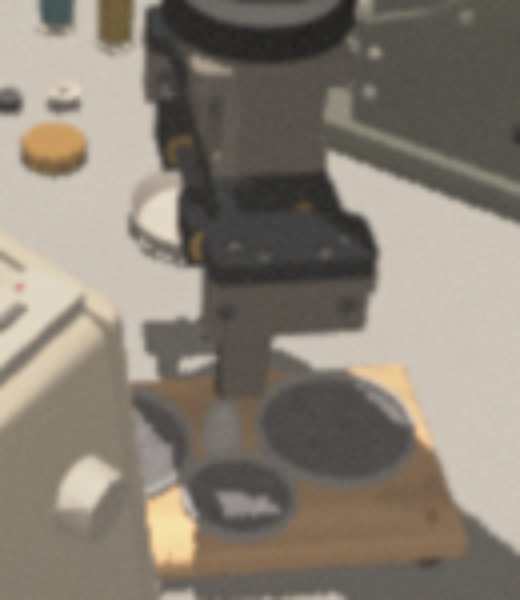

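Emit:
play_rows --pt "0.03 0.01 0.1" --pt "0.03 0.01 0.3" --pt "0.03 0.01 0.5" --pt "0.03 0.01 0.7" --pt "0.03 0.01 0.85" --pt "0.03 0.01 0.95" --pt "0.03 0.01 0.99" --pt "0.03 0.01 0.99" --pt "0.03 0.01 0.99" --pt "0.03 0.01 0.99" --twist '[0, 0, 0, 0, 0, 0, 0, 0, 0, 0]' --hand '[32, 32, 32, 32, 32, 32, 32, 32, 32, 32]'

```text
t: 33.55
tcp_pos: [0.4078, -0.2997, 0.031]
tool_rot: [-2.925, -1.106, 0.01]
ft_force: [0.3, 0.3, 0.5]
finger_gap: 0.0323
```

Emit:
play_rows --pt "0 0 0" --pt "0 0 0" --pt "0 0 0" --pt "0 0 0" --pt "0 0 0" --pt "0 0 0" --pt "0 0 0" --pt "0 0 0" --pt "0 0 0" --pt "0 0 0" --twist '[0, 0, 0, 0, 0, 0, 0, 0, 0, 0]' --hand '[28, 25, 22, 20, 18, 16, 14, 12, 10, 10]' --grip_force 20

```text
t: 34.38
tcp_pos: [0.4078, -0.2997, 0.0311]
tool_rot: [-2.925, -1.106, 0.01]
ft_force: [0.1, 0.6, 1.5]
finger_gap: 0.0144
```

```bash
python3 mv.py .4065 -.3005 .0305 -48.5
```

```text
t 34.38 tcp [ 0.4078 -0.2997  0.0311] jaw -48.57 tiltz [-0.011   0.0118 -0.9999] gap 0.0144 F [0.12 0.57 1.49] q [ 0.8   0.54 -0.28  2.04  0.24  0.61 -0.49]
slide [-0.037 -0.005  0.014] twist -0.011 dist 0.002
```

Emit:
play_rows --pt "0 0 0" --pt "0 0 0" --pt "0 0 0" --pt "0 0 0" --pt "0 0 -0.05" --pt "0 0 -0.1" --pt "0 0 -0.2" --pt "0 0 -0.3" --pt "0 0 -0.4" --pt "0 0 -0.4" --twist '[0, 0, 0, 0, 0, 0, 0, 0, 0, 0]' --hand '[10, 10, 10, 10, 10, 10, 10, 10, 10, 10]'

```text
t: 35.22
tcp_pos: [0.4085, -0.3003, 0.048]
tool_rot: [-2.926, -1.106, 0.008]
ft_force: [-0.4, -0.5, -0.4]
finger_gap: 0.0149
```

```bash
python3 mv.py .4065 -.3005 .0305 -48.5;python3 -c "
from h import *
a=snap('scene','s15')
cv2.imwrite('pics/z17.png',cv2.resize(a['pixels'][190:270,320:400,::-1],None,fx=7,fy=7))
"
```

```text
t 35.22 tcp [ 0.4085 -0.3003  0.048 ] jaw -48.57 tiltz [-0.0097  0.0108 -0.9999] gap 0.0149 F [-0.43 -0.55 -0.43] q [ 0.81  0.51 -0.29  2.04  0.23  0.64 -0.48]
slide [-0.042 -0.023  0.439] twist -0.012 dist 0.018
```

View pics/z17.png

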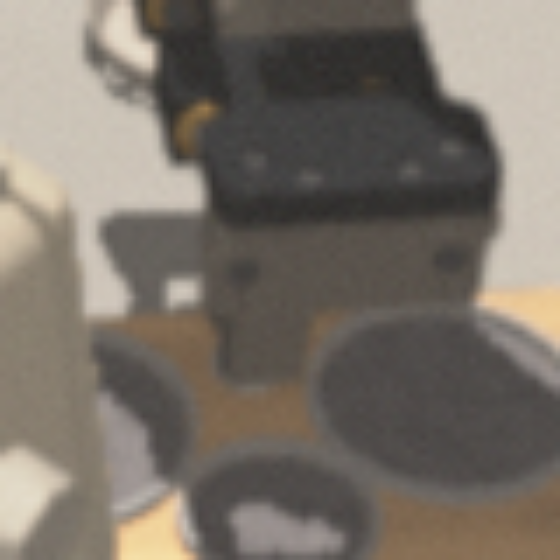

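Emit:
play_rows --pt "0 0 -0.2" --pt "0 0 -0.5" --pt "0 0 -0.8" --pt "0 0 -1.1" --pt "0 0 -1.4" --pt "0 0 -1.7" --pt "0 0 -2.0" --pt "0 0 -2.2" --pt "0 0 -2.3" --pt "0 0 -2.3" --twist '[0, 0, 0, 0, 0, 0, 0, 0, 0, 0]' --hand '[10, 10, 10, 10, 10, 10, 10, 10, 10, 10]'

```text
t: 36.1
tcp_pos: [0.4098, -0.3016, 0.141]
tool_rot: [-2.927, -1.107, 0.007]
ft_force: [0.2, -0.1, 0.4]
finger_gap: 0.0148
```

```bash
python3 mv.py .517 -.4535 .14 0; python3 -c "
from h import *
a=snap('scene','s16');b=load('t13')
cv2.imwrite('pics/z18.png',np.hstack([cv2.resize(a['pixels'][160:240,300:400,::-1],(400,320)),cv2.resize(b['pixels'][165:235,350:415,::-1],(300,320))]))
"
```

```text
t 36.10 tcp [ 0.4098 -0.3016  0.141 ] jaw -48.58 tiltz [-0.0083  0.0095 -0.9999] gap 0.0148 F [ 0.23 -0.06  0.36] q [ 0.85  0.36 -0.34  1.98  0.15  0.83 -0.42]
slide [-0.503  4.621 -0.035] twist -8.096 dist 0.186
```

View pics/z18.png

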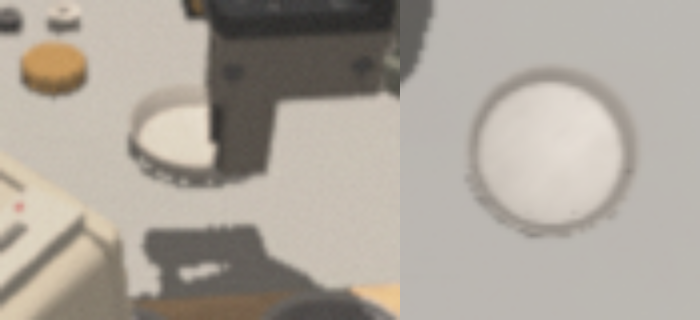

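Emit:
play_rows --pt "0 0.3 0" --pt "-0.1 0.8 0" --pt "-0.1 1.3 0" --pt "-0.2 1.9 0" --pt "-0.3 2.5 0" --pt "-0.3 3.1 0" --pt "-0.4 3.7 0" --pt "-0.45 4.2 0" --pt "-0.5 4.5 0" --pt "-0.5 4.62 0" --twist '[-0.4, -1.2, -2.1, -3.0, -4.0, -5.0, -6.0, -7.0, -7.8, -8.1]' --hand '[10, 10, 10, 10, 10, 10, 10, 10, 10, 10]'

```text
t: 36.98
tcp_pos: [0.5164, -0.4548, 0.1357]
tool_rot: [-2.208, -2.213, -0.001]
ft_force: [-0.2, 0.7, -0.4]
finger_gap: 0.0147
```

```bash
python3 mv.py .517 -.454 .05 0; python3 -c "
from h import *
a=snap('scene','s17');b=snap('top','t17')
cv2.imwrite('pics/z19.png',np.hstack([cv2.resize(a['pixels'][110:220,290:410,::-1],(420,385)),cv2.resize(b['pixels'][150:250,330:430,::-1],(380,385))]))
"
```

```text
t 36.98 tcp [ 0.5164 -0.4548  0.1357] jaw 0.14 tiltz [-0.0104  0.0116 -0.9999] gap 0.0147 F [-0.23  0.69 -0.37] q [ 0.98  0.67 -0.46  1.52  0.32  1.04  0.44]
slide [-0.005  0.037  2.142] twist 0.024 dist 0.086
```

View pics/z19.png

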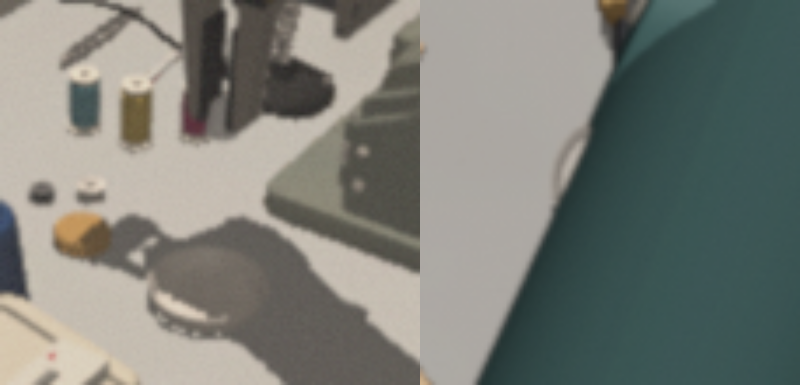

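Emit:
play_rows --pt "0 0.03 0.2" --pt "0 0.03 0.5" --pt "0 0.03 0.8" --pt "0 0.03 1.1" --pt "0 0.03 1.4" --pt "0 0.03 1.7" --pt "0 0.03 2.0" --pt "0 0.03 2.2" --pt "0 0.03 2.4" --pt "0 0.03 2.4" --twist '[0, 0, 0, 0, 0, 0, 0, 0, 0, 0]' --hand '[10, 10, 10, 10, 10, 10, 10, 10, 10, 10]'

```text
t: 37.92
tcp_pos: [0.5155, -0.4515, 0.0377]
tool_rot: [-2.209, -2.207, -0.001]
ft_force: [-0.9, -0.4, -0.5]
finger_gap: 0.0148
```

```bash
python3 mv.py .517 -.454 .013 0; python3 -c "
from h import *
a=snap('scene','s18')
cv2.imwrite('pics/z20.png',cv2.resize(a['pixels'][130:220,300:400,::-1],None,fx=6,fy=6))
f=200/np.tan(np.radians(a['vfov'])/2)
for X in [readout.get_state()['tcp_pos'],[.517,-.454,.003]]:
    c=a['R']@np.array(X)+a['t']; print((c[:2]/c[2]*f+[a['cx'],a['cy']]-[300,130])*6)
"
```

```text
t 37.92 tcp [ 0.5155 -0.4515  0.0377] jaw -0.02 tiltz [-0.0128  0.0141 -0.9998] gap 0.0148 F [-0.91 -0.42 -0.48] q [ 0.95  0.78 -0.42  1.58  0.38  0.88  0.39]
slide [-0.07   0.046  0.615] twist -0.004 dist 0.025
[300.09777529 317.67491011]
[296.09053754 392.19309781]
```

View pics/z20.png

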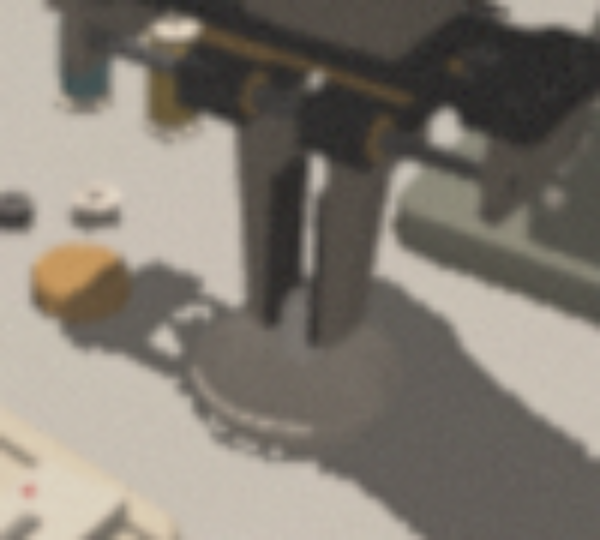

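Emit:
play_rows --pt "-0.05 0.04 0.1" --pt "-0.06 0.04 0.2" --pt "-0.06 0.04 0.3" --pt "-0.06 0.04 0.4" --pt "-0.06 0.04 0.48" --pt "-0.06 0.04 0.54" --pt "-0.06 0.04 0.58" --pt "-0.06 0.04 0.6" --pt "-0.06 0.04 0.6" --pt "-0.06 0.04 0.6" --twist '[0, 0, 0, 0, 0, 0, 0, 0, 0, 0]' --hand '[10, 10, 10, 10, 10, 10, 10, 10, 10, 10]'

```text
t: 38.8
tcp_pos: [0.5174, -0.454, 0.0149]
tool_rot: [-2.21, -2.209, -0.002]
ft_force: [-0.8, 0.4, 0.6]
finger_gap: 0.0146
```

```bash
python3 mv.py .517 -.454 .012 0
```

```text
t 38.80 tcp [ 0.5174 -0.454   0.0149] jaw -0.02 tiltz [-0.0115  0.0132 -0.9998] gap 0.0146 F [-0.83  0.43  0.64] q [ 0.95  0.82 -0.41  1.57  0.39  0.85  0.39]
slide [-0.001 -0.01   0.071] twist -0.004 dist 0.003
```

Emit:
play_rows --pt "0 0 0.02" --pt "0 0 0.04" --pt "0 0 0.06" --pt "0 0 0.08" --pt "0 0 0.08" --pt "0 0 0.08" --pt "0 0 0.08" --pt "0 0 0.08" --pt "0 0 0.08" --pt "0 0 0.08" --twist '[0, 0, 0, 0, 0, 0, 0, 0, 0, 0]' --hand '[10, 10, 10, 10, 10, 10, 10, 10, 10, 10]'

```text
t: 39.63
tcp_pos: [0.5174, -0.454, 0.0117]
tool_rot: [-2.21, -2.208, -0.002]
ft_force: [0.2, 0.2, 0.1]
finger_gap: 0.0145
```

Emit:
play_rows --pt "0 0 0.02" --pt "0 0 0.02" --pt "0 0 0.02" --pt "0 0 0.02" --pt "0 0 0.02" --pt "0 0 0.02" --pt "0 0 0.02" --pt "0 0 -0.1" --pt "0 0 -0.3" --pt "0 0 -0.6" --twist '[0, 0, 0, 0, 0, 0, 0, 0, 0, 0]' --hand '[10, 10, 14, 16, 18, 20, 21, 21, 21, 22]'

```text
t: 40.47
tcp_pos: [0.5173, -0.4539, 0.0357]
tool_rot: [-2.208, -2.208, -0.002]
ft_force: [-0.4, 0.2, 0.4]
finger_gap: 0.022
```

Emit:
play_rows --pt "0 0 -0.4" --pt "0 0 -0.8" --pt "0 0 -1.2" --pt "0 0 -1.7" --pt "0 0 -2.2" --pt "0 0 -2.7" --pt "0 0 -3.2" --pt "0 0 -3.8" --pt "0 0 -4.2" --pt "0 0 -4.4" --twist '[0, 0, 0, 0, 0, 0, 0, 0, 0, 0]' --hand '[24, 28, 34, 40, 46, 52, 58, 64, 70, 70]'

```text
t: 41.3
tcp_pos: [0.5208, -0.4571, 0.2163]
tool_rot: [-2.213, -2.212, -0.002]
ft_force: [0.6, -0.5, -0.3]
finger_gap: 0.0701
```

```bash
python3 mv.py .5695 -.2975 .23 -35; python3 -c "
from h import *
a=snap('scene','s19');b=snap('top','t19')
cv2.imwrite('pics/z21.png',np.hstack([cv2.resize(a['pixels'][120:260,180:400,::-1],(500,318)),cv2.resize(b['pixels'][150:250,330:430,::-1],(300,318))]))
"
```

```text
t 41.30 tcp [ 0.5208 -0.4571  0.2163] jaw -0.02 tiltz [-0.0083  0.0104 -0.9999] gap 0.0701 F [ 0.59 -0.51 -0.34] q [ 0.99  0.6  -0.48  1.45  0.29  1.18  0.47]
slide [ 3.994  1.214 -0.31 ] twist 5.83 dist 0.167
```

View pics/z21.png

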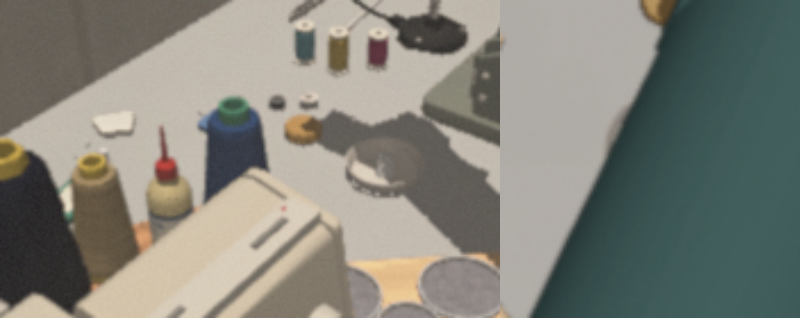

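Emit:
play_rows --pt "0.2 0.1 -0.1" --pt "0.6 0.2 -0.3" --pt "1.0 0.3 -0.3" --pt "1.5 0.5 -0.3" --pt "2.0 0.6 -0.3" --pt "2.5 0.8 -0.3" --pt "3.0 0.9 -0.3" --pt "3.5 1.1 -0.3" --pt "3.9 1.2 -0.3" --pt "3.99 1.21 -0.3" --twist '[0.3, 0.8, 1.4, 2.0, 2.7, 3.4, 4.1, 4.8, 5.5, 5.83]' --hand '[70, 70, 70, 70, 70, 70, 70, 70, 70, 70]'

```text
t: 42.23
tcp_pos: [0.5697, -0.2929, 0.2268]
tool_rot: [-2.77, -1.445, 0.005]
ft_force: [-0.4, -0.1, -0.4]
finger_gap: 0.07
```

```bash
python3 mv.py .5693 -.2973 .155 -35 .5693 -.2973 .085 -35
```

```text
t 42.23 tcp [ 0.5697 -0.2929  0.2268] jaw -34.91 tiltz [-0.0107  0.014  -0.9998] gap 0.07 F [-0.4  -0.08 -0.38] q [ 0.72  0.49 -0.4   1.58  0.2   1.13 -0.34]
slide [-0.105  0.085  1.794] twist 0.016 dist 0.072
slide [-0.115  0.114  3.544] twist 0.016 dist 0.142
```

Emit:
play_rows --pt "-0.1 0.08 0.2" --pt "-0.1 0.08 0.4" --pt "-0.1 0.08 0.6" --pt "-0.1 0.08 0.8" --pt "-0.1 0.08 1.0" --pt "-0.1 0.08 1.2" --pt "-0.1 0.08 1.4" --pt "-0.1 0.08 1.6" --pt "-0.1 0.08 1.8" --pt "-0.1 0.08 1.8" --twist '[0, 0, 0, 0, 0, 0, 0, 0, 0, 0]' --hand '[70, 70, 70, 70, 70, 70, 70, 70, 70, 70]'

```text
t: 43.07
tcp_pos: [0.5682, -0.2966, 0.1527]
tool_rot: [-2.768, -1.444, 0.007]
ft_force: [-0.3, 0.2, 0.4]
finger_gap: 0.0698
```

```bash
python3 mv.py .5693 -.2973 .085 -35
```

```text
t 43.07 tcp [ 0.5682 -0.2966  0.1527] jaw -34.90 tiltz [-0.0134  0.0154 -0.9998] gap 0.0698 F [-0.29  0.22  0.41] q [ 0.71  0.56 -0.39  1.64  0.23  1.   -0.36]
slide [-0.007  0.066  1.691] twist 0.017 dist 0.068
```

Emit:
play_rows --pt "0 0.06 0.2" --pt "0 0.06 0.4" --pt "0 0.06 0.6" --pt "0 0.06 0.8" --pt "0 0.06 1.0" --pt "0 0.06 1.2" --pt "0 0.06 1.4" --pt "0 0.06 1.6" --pt "0 0.06 1.68" --pt "0 0.06 1.68" --twist '[0, 0, 0, 0, 0, 0, 0, 0, 0, 0]' --hand '[70, 70, 70, 70, 70, 70, 70, 70, 70, 70]'

```text
t: 43.9
tcp_pos: [0.5686, -0.2966, 0.0842]
tool_rot: [-2.766, -1.443, 0.009]
ft_force: [-0.3, -0.2, -0.6]
finger_gap: 0.07
```

Emit:
play_rows --pt "0 0 0" --pt "0 0 0" --pt "0 0 0" --pt "0 0 0" --pt "0 0 0" --pt "0 0 0" --pt "0 0 0" --pt "0 0 0" --pt "0 0 0" --pt "0 0 0" --twist '[0, 0, 0, 0, 0, 0, 0, 0, 0, 0]' --hand '[64, 58, 52, 48, 44, 40, 40, 40, 40, 40]' --grip_force 25

```text
t: 44.73
tcp_pos: [0.5692, -0.2969, 0.0847]
tool_rot: [-2.767, -1.444, 0.008]
ft_force: [0.9, -1.7, 4.0]
finger_gap: 0.051
```

Emit:
play_rows --pt "0 0 -0.1" --pt "0 0 -0.3" --pt "0 0 -0.6" --pt "0 0 -1.0" --pt "0 0 -1.5" --pt "0 0 -2.0" --pt "0 0 -2.5" --pt "0 0 -3.0" --pt "0 0 -3.4" --pt "0 0 -3.4" --twist '[0, 0, 0, 0, 0, 0, 0, 0, 0, 0]' --hand '[40, 40, 40, 40, 40, 40, 40, 40, 40, 40]'

```text
t: 45.57
tcp_pos: [0.5728, -0.2996, 0.2254]
tool_rot: [-2.772, -1.446, 0.002]
ft_force: [-0.9, 0.1, -1.7]
finger_gap: 0.0511
```

```bash
python3 mv.py .3675 -.3355 .22 -48.5
```

```text
t 45.57 tcp [ 0.5728 -0.2996  0.2254] jaw -34.90 tiltz [-0.008   0.0126 -0.9999] gap 0.0511 F [-0.89  0.12 -1.74] q [ 0.72  0.5  -0.4   1.57  0.2   1.13 -0.33]
slide [-3.674 -3.694  0.164] twist 2.267 dist 0.209
```

Emit:
play_rows --pt "-0.2 -0.2 0" --pt "-0.5 -0.5 0" --pt "-0.9 -0.9 0" --pt "-1.4 -1.4 0" --pt "-1.9 -1.9 0" --pt "-2.4 -2.4 0" --pt "-2.9 -2.9 0" --pt "-3.3 -3.3 0" --pt "-3.6 -3.6 0" --pt "-3.67 -3.69 0" --twist '[0.1, 0.3, 0.6, 0.9, 1.2, 1.5, 1.8, 2.0, 2.2, 2.27]' --hand '[40, 40, 40, 40, 40, 40, 40, 40, 40, 40]'

```text
t: 46.4
tcp_pos: [0.3639, -0.3361, 0.2258]
tool_rot: [-2.926, -1.099, 0.009]
ft_force: [0.9, -0.3, -2.2]
finger_gap: 0.0506
```

```bash
python3 mv.py .3675 -.3355 .12 -48.5
```

```text
t 46.40 tcp [ 0.3639 -0.3361  0.2258] jaw -48.81 tiltz [-0.0108  0.0132 -0.9999] gap 0.0506 F [ 0.95 -0.29 -2.22] q [ 0.98  0.23 -0.34  1.93  0.09  1.01 -0.25]
slide [0.076 0.094 2.644] twist -0.051 dist 0.106
```

Emit:
play_rows --pt "0.07 0.09 0.2" --pt "0.07 0.09 0.5" --pt "0.07 0.09 0.8" --pt "0.07 0.09 1.1" --pt "0.07 0.09 1.5" --pt "0.07 0.09 1.9" --pt "0.07 0.09 2.2" --pt "0.07 0.09 2.5" --pt "0.07 0.09 2.64" --pt "0.07 0.09 2.64" --twist '[-0.05, -0.05, -0.05, -0.05, -0.05, -0.05, -0.05, -0.05, -0.05, -0.05]' --hand '[40, 40, 40, 40, 40, 40, 40, 40, 40, 40]'

```text
t: 47.23
tcp_pos: [0.3676, -0.3341, 0.1183]
tool_rot: [-2.919, -1.109, 0.009]
ft_force: [-0.2, -0.0, -1.1]
finger_gap: 0.0514
```

```bash
python3 mv.py .3675 -.3355 .0925 -48.5; python3 -c "
from h import *
a=snap('scene','s20');b=snap('top','t20')
cv2.imwrite('pics/z22.png',np.hstack([cv2.resize(a['pixels'][170:290,300:430,::-1],(433,400)),cv2.resize(b['pixels'][210:320,230:340,::-1],(365,400))]))
"
```

```text
t 47.23 tcp [ 0.3676 -0.3341  0.1183] jaw -48.39 tiltz [-0.0125  0.0161 -0.9998] gap 0.0514 F [-0.21 -0.01 -1.06] q [ 0.94  0.38 -0.32  2.02  0.16  0.78 -0.32]
slide [-0.026  0.036  0.644] twist 0.018 dist 0.026
```

View pics/z22.png

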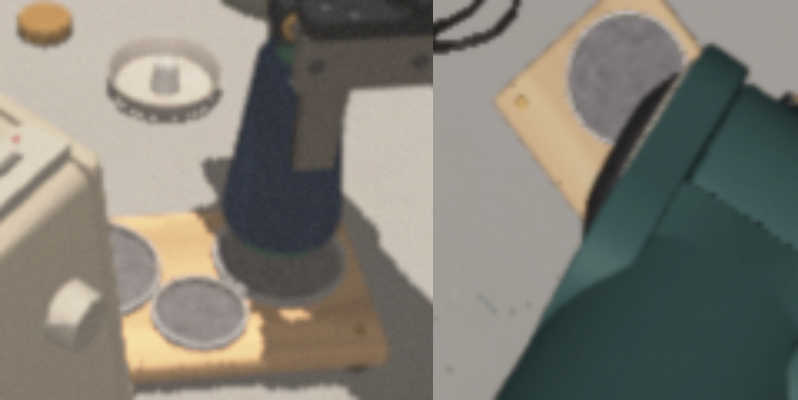

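Emit:
play_rows --pt "-0.02 0.03 0.1" --pt "-0.02 0.03 0.2" --pt "-0.02 0.03 0.3" --pt "-0.02 0.03 0.4" --pt "-0.02 0.03 0.5" --pt "-0.02 0.03 0.57" --pt "-0.02 0.03 0.62" --pt "-0.02 0.03 0.64" --pt "-0.02 0.03 0.64" --pt "-0.02 0.03 0.64" --twist '[0, 0, 0, 0, 0, 0, 0, 0, 0, 0]' --hand '[40, 40, 40, 40, 40, 40, 40, 40, 40, 40]'

```text
t: 48.17
tcp_pos: [0.3681, -0.3363, 0.0944]
tool_rot: [-2.922, -1.109, 0.008]
ft_force: [0.5, 0.8, -2.4]
finger_gap: 0.0512
```

Emit:
play_rows --pt "0 0 0.02" --pt "0 0 0.04" --pt "0 0 0.05" --pt "0 0 0.05" --pt "0 0 0.05" --pt "0 0 0.05" --pt "0 0 0.05" --pt "0 0 0.05" --pt "0 0 0.05" --pt "0 0 0.05" --twist '[0, 0, 0, 0, 0, 0, 0, 0, 0, 0]' --hand '[40, 40, 40, 40, 40, 40, 40, 40, 40, 40]'

```text
t: 49.0
tcp_pos: [0.3681, -0.3363, 0.0924]
tool_rot: [-2.922, -1.109, 0.008]
ft_force: [-0.2, -0.4, -2.2]
finger_gap: 0.0512
```

Emit:
play_rows --pt "0 0 0.02" --pt "0 0 0.04" --pt "0 0 0.06" --pt "0 0 0.06" --pt "0 0 0.06" --pt "0 0 0.06" --pt "0 0 0.06" --pt "0 0 0.06" --pt "0 0 0.06" --pt "0 0 0.06" --twist '[0, 0, 0, 0, 0, 0, 0, 0, 0, 0]' --hand '[40, 40, 40, 40, 40, 40, 40, 40, 40, 40]'

```text
t: 49.83
tcp_pos: [0.3684, -0.3366, 0.0916]
tool_rot: [-2.923, -1.109, 0.008]
ft_force: [-2.3, 0.7, 12.1]
finger_gap: 0.0511
```

Emit:
play_rows --pt "0 0 -0.02" --pt "0 0 -0.02" --pt "0 0 -0.02" --pt "0 0 -0.02" --pt "0 0 -0.02" --pt "0 0 -0.02" --pt "0 0 -0.02" --pt "0 0 -0.2" --pt "0 0 -0.5" --pt "0 0 -1.0" --twist '[0, 0, 0, 0, 0, 0, 0, 0, 0, 0]' --hand '[52, 54, 56, 60, 64, 68, 70, 70, 70, 70]'

```text
t: 50.67
tcp_pos: [0.3679, -0.3362, 0.131]
tool_rot: [-2.92, -1.108, 0.01]
ft_force: [0.5, -0.2, 0.1]
finger_gap: 0.0697
```

Emit:
play_rows --pt "0 0 -0.4" --pt "0 0 -0.8" --pt "0 0 -1.2" --pt "0 0 -1.6" --pt "0 0 -2.0" --pt "0 0 -2.4" --pt "0 0 -2.8" --pt "0 0 -3.1" --pt "0 0 -3.2" --pt "0 0 -3.2" --twist '[0, 0, 0, 0, 0, 0, 0, 0, 0, 0]' --hand '[70, 70, 70, 70, 70, 68, 66, 64, 64, 64]'

```text
t: 51.5
tcp_pos: [0.37, -0.3385, 0.2603]
tool_rot: [-2.922, -1.109, 0.009]
ft_force: [1.2, 1.3, 0.3]
finger_gap: 0.0644
```

```bash
python3 mv.py .6290 -.1925 .25 -10; python3 -c "
from h import *
a=snap('scene','s21')
cv2.imwrite('pics/z23.png',cv2.resize(a['pixels'][130:290,140:430,::-1],None,fx=2.6,fy=2.6))
"
```

```text
t 51.50 tcp [ 0.37   -0.3385  0.2603] jaw -48.43 tiltz [-0.0109  0.0134 -0.9999] gap 0.0644 F [1.22 1.32 0.35] q [ 0.98  0.2  -0.35  1.88  0.07  1.09 -0.24]
slide [7.267 1.569 0.235] twist -6.405 dist 0.298
```

View pics/z23.png

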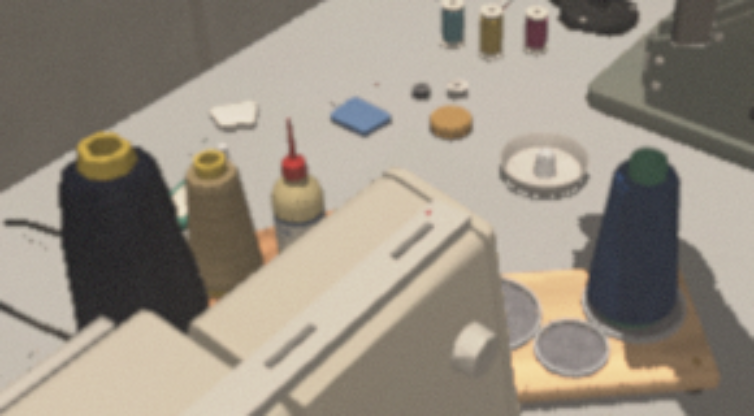

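Large cone is back upright in its collar, (634, 240). Next the small cone.

Emit:
play_rows --pt "0.4 0.1 0" --pt "1.1 0.2 0" --pt "1.9 0.4 0" --pt "2.7 0.6 0" --pt "3.6 0.8 0" --pt "4.5 1.0 0" --pt "5.4 1.2 0" --pt "6.2 1.35 0.1" --pt "6.9 1.5 0.1" --pt "7.25 1.56 0.1" --twist '[-0.3, -0.9, -1.6, -2.3, -3.0, -3.8, -4.6, -5.4, -6.1, -6.4]' --hand '[64, 64, 64, 64, 64, 64, 64, 64, 64, 64]'

```text
t: 52.38
tcp_pos: [0.6304, -0.1876, 0.2523]
tool_rot: [-2.381, -2.014, -0.003]
ft_force: [0.4, 0.3, 0.3]
finger_gap: 0.064
```

```bash
python3 mv.py .6288 -.1925 .145 -10
```

```text
t 52.38 tcp [ 0.6304 -0.1876  0.2523] jaw -9.54 tiltz [-0.0131  0.0185 -0.9997] gap 0.064 F [0.37 0.32 0.33] q [ 0.61  0.52 -0.53  1.5   0.26  1.21 -0.12]
slide [-0.169  0.023  2.68 ] twist 0.076 dist 0.107
```

Emit:
play_rows --pt "-0.16 0.02 0.2" --pt "-0.16 0.02 0.5" --pt "-0.16 0.02 0.8" --pt "-0.16 0.02 1.1" --pt "-0.16 0.02 1.5" --pt "-0.16 0.02 1.9" --pt "-0.16 0.02 2.2" --pt "-0.16 0.02 2.5" --pt "-0.16 0.02 2.68" --pt "-0.16 0.02 2.68" --twist '[0.07, 0.07, 0.07, 0.07, 0.07, 0.07, 0.07, 0.07, 0.07, 0.07]' --hand '[64, 64, 64, 64, 64, 64, 64, 64, 64, 64]'

```text
t: 53.22
tcp_pos: [0.6273, -0.1923, 0.143]
tool_rot: [-2.387, -2.003, 0.0]
ft_force: [0.1, -0.0, -0.2]
finger_gap: 0.064
```

```bash
python3 mv.py .6288 -.1925 .073 -10
```

```text
t 53.22 tcp [ 0.6273 -0.1923  0.143 ] jaw -9.99 tiltz [-0.0162  0.0191 -0.9997] gap 0.064 F [ 0.13 -0.01 -0.16] q [ 0.6   0.62 -0.5   1.6   0.31  1.02 -0.16]
slide [-0.026  0.071  1.749] twist 0.001 dist 0.07
```

Emit:
play_rows --pt "-0.02 0.07 0.2" --pt "-0.02 0.07 0.4" --pt "-0.02 0.07 0.6" --pt "-0.02 0.07 0.8" --pt "-0.02 0.07 1.0" --pt "-0.02 0.07 1.2" --pt "-0.02 0.07 1.4" --pt "-0.02 0.07 1.6" --pt "-0.02 0.07 1.74" --pt "-0.02 0.07 1.74" --twist '[0, 0, 0, 0, 0, 0, 0, 0, 0, 0]' --hand '[64, 64, 64, 64, 64, 64, 64, 64, 64, 64]'

```text
t: 54.05
tcp_pos: [0.6279, -0.1921, 0.0717]
tool_rot: [-2.386, -2.002, 0.002]
ft_force: [0.4, -0.7, 0.7]
finger_gap: 0.064
```

Emit:
play_rows --pt "0 0 0" --pt "0 0 0" --pt "0 0 0" --pt "0 0 0" --pt "0 0 0" --pt "0 0 0" --pt "0 0 0" --pt "0 0 0" --pt "0 0 0" --pt "0 0 0" --twist '[0, 0, 0, 0, 0, 0, 0, 0, 0, 0]' --hand '[55, 48, 44, 40, 36, 32, 30, 30, 30, 30]' --grip_force 25

```text
t: 54.88
tcp_pos: [0.6285, -0.1922, 0.0722]
tool_rot: [-2.387, -2.003, 0.001]
ft_force: [1.8, -0.2, 2.5]
finger_gap: 0.043
```

Emit:
play_rows --pt "0 0 -0.1" --pt "0 0 -0.3" --pt "0 0 -0.6" --pt "0 0 -1.0" --pt "0 0 -1.5" --pt "0 0 -2.0" --pt "0 0 -2.5" --pt "0 0 -3.0" --pt "0 0 -3.5" --pt "0 0 -3.5" --twist '[0, 0, 0, 0, 0, 0, 0, 0, 0, 0]' --hand '[30, 30, 30, 30, 30, 30, 30, 30, 30, 30]'

```text
t: 55.72
tcp_pos: [0.6331, -0.1951, 0.2175]
tool_rot: [-2.392, -2.007, -0.006]
ft_force: [0.4, -0.7, -1.4]
finger_gap: 0.0426
```

```bash
python3 mv.py .4440 -.2668 .21 -48.5
```

```text
t 55.72 tcp [ 0.6331 -0.1951  0.2175] jaw -10.00 tiltz [-0.0099  0.0174 -0.9998] gap 0.0426 F [ 0.42 -0.67 -1.44] q [ 0.61  0.56 -0.52  1.53  0.28  1.15 -0.13]
slide [-2.589 -4.343  0.203] twist 6.417 dist 0.202
```

Emit:
play_rows --pt "-0.1 -0.2 0" --pt "-0.3 -0.5 0" --pt "-0.6 -1.0 0" --pt "-0.9 -1.5 0" --pt "-1.3 -2.1 0" --pt "-1.7 -2.8 0" --pt "-2.0 -3.4 0" --pt "-2.3 -3.9 0.1" --pt "-2.5 -4.2 0.1" --pt "-2.58 -4.34 0.1" --twist '[0.2, 0.6, 1.2, 1.9, 2.7, 3.5, 4.4, 5.2, 6.0, 6.42]' --hand '[30, 30, 30, 30, 30, 30, 30, 30, 30, 30]'

```text
t: 56.55
tcp_pos: [0.4399, -0.2676, 0.2128]
tool_rot: [-2.922, -1.093, 0.011]
ft_force: [-0.0, 1.3, -1.5]
finger_gap: 0.0424
```

```bash
python3 mv.py .4440 -.2668 .11 -48.5
```

```text
t 56.55 tcp [ 0.4399 -0.2676  0.2128] jaw -49.00 tiltz [-0.0139  0.0179 -0.9997] gap 0.0424 F [-0.02  1.25 -1.51] q [ 0.82  0.29 -0.39  1.9   0.12  1.   -0.48]
slide [0.088 0.11  2.567] twist -0.084 dist 0.103
```

Emit:
play_rows --pt "0.08 0.1 0.2" --pt "0.08 0.1 0.5" --pt "0.08 0.1 0.8" --pt "0.08 0.1 1.1" --pt "0.08 0.1 1.4" --pt "0.08 0.1 1.8" --pt "0.08 0.1 2.1" --pt "0.08 0.1 2.4" --pt "0.08 0.1 2.55" --pt "0.08 0.1 2.55" --twist '[-0.08, -0.08, -0.08, -0.08, -0.08, -0.08, -0.08, -0.08, -0.08, -0.08]' --hand '[30, 30, 30, 30, 30, 30, 30, 30, 30, 30]'

```text
t: 57.38
tcp_pos: [0.4425, -0.266, 0.1089]
tool_rot: [-2.915, -1.105, 0.013]
ft_force: [-0.5, 0.4, -1.3]
finger_gap: 0.0427
```

```bash
python3 mv.py .4440 -.2668 .081 -48.5; python3 -c "
from h import *
a=snap('scene','s22');b=snap('top','t22')
cv2.imwrite('pics/z24.png',np.hstack([cv2.resize(a['pixels'][170:290,290:420,::-1],(433,400)),cv2.resize(b['pixels'][190:300,230:340,::-1],(365,400))]))
"
```

```text
t 57.38 tcp [ 0.4425 -0.266   0.1089] jaw -48.49 tiltz [-0.0167  0.0199 -0.9997] gap 0.0427 F [-0.51  0.41 -1.26] q [ 0.78  0.43 -0.36  1.98  0.2   0.79 -0.54]
slide [0.013 0.058 0.695] twist 0.002 dist 0.028
```

View pics/z24.png

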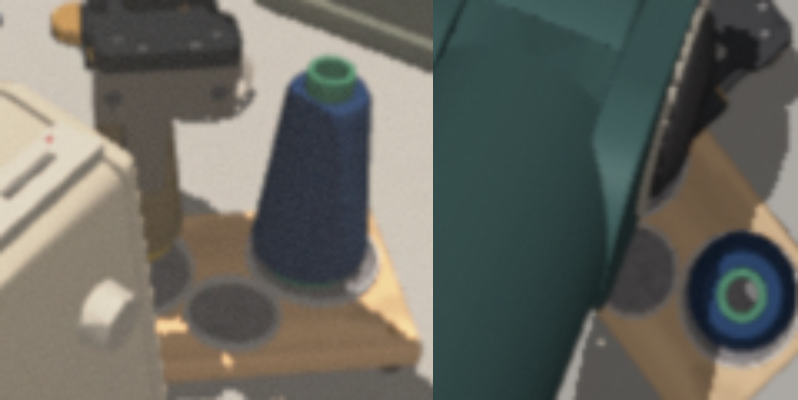

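Emit:
play_rows --pt "0.01 0.06 0.1" --pt "0.01 0.06 0.2" --pt "0.01 0.06 0.3" --pt "0.01 0.06 0.4" --pt "0.01 0.06 0.5" --pt "0.01 0.06 0.6" --pt "0.01 0.06 0.66" --pt "0.01 0.06 0.69" --pt "0.01 0.06 0.69" --pt "0.01 0.06 0.69" --twist '[0, 0, 0, 0, 0, 0, 0, 0, 0, 0]' --hand '[30, 30, 30, 30, 30, 30, 30, 30, 30, 30]'

```text
t: 58.32
tcp_pos: [0.4453, -0.2677, 0.083]
tool_rot: [-2.917, -1.105, 0.01]
ft_force: [-0.0, -0.7, -1.8]
finger_gap: 0.0427
```

Emit:
play_rows --pt "0 0 0.02" --pt "0 0 0.04" --pt "0 0 0.05" --pt "0 0 0.05" --pt "0 0 0.05" --pt "0 0 0.05" --pt "0 0 0.05" --pt "0 0 0.05" --pt "0 0 0.05" --pt "0 0 0.05" --twist '[0, 0, 0, 0, 0, 0, 0, 0, 0, 0]' --hand '[30, 30, 30, 30, 30, 30, 30, 30, 30, 30]'

```text
t: 59.15
tcp_pos: [0.4453, -0.2676, 0.081]
tool_rot: [-2.917, -1.105, 0.01]
ft_force: [0.1, 0.5, -1.3]
finger_gap: 0.0429
```

Emit:
play_rows --pt "0 0 0.02" --pt "0 0 0.04" --pt "0 0 0.06" --pt "0 0 0.07" --pt "0 0 0.07" --pt "0 0 0.07" --pt "0 0 0.07" --pt "0 0 0.07" --pt "0 0 0.07" --pt "0 0 0.07" --twist '[0, 0, 0, 0, 0, 0, 0, 0, 0, 0]' --hand '[30, 30, 30, 30, 30, 30, 30, 30, 30, 30]'

```text
t: 59.98
tcp_pos: [0.4451, -0.2681, 0.0791]
tool_rot: [-2.918, -1.105, 0.011]
ft_force: [-2.3, 0.2, 6.7]
finger_gap: 0.0426
```

Emit:
play_rows --pt "0 0 0" --pt "0 0 0" --pt "0 0 0" --pt "0 0 0" --pt "0 0 0" --pt "0 0 0" --pt "0 0 0" --pt "0 0 -0.2" --pt "0 0 -0.5" --pt "0 0 -1.0" --twist '[0, 0, 0, 0, 0, 0, 0, 0, 0, 0]' --hand '[43, 45, 48, 52, 56, 60, 64, 64, 64, 64]'

```text
t: 60.82
tcp_pos: [0.4448, -0.2682, 0.1191]
tool_rot: [-2.916, -1.105, 0.014]
ft_force: [-0.1, -0.3, 0.4]
finger_gap: 0.0645
```

Emit:
play_rows --pt "0 0 -0.4" --pt "0 0 -0.8" --pt "0 0 -1.2" --pt "0 0 -1.6" --pt "0 0 -2.0" --pt "0 0 -2.4" --pt "0 0 -2.8" --pt "0 0 -3.1" --pt "0 0 -3.4" --pt "0 0 -3.4" --twist '[0, 0, 0, 0, 0, 0, 0, 0, 0, 0]' --hand '[64, 64, 64, 64, 60, 54, 48, 42, 36, 36]'

```text
t: 61.65
tcp_pos: [0.4486, -0.2713, 0.2587]
tool_rot: [-2.92, -1.107, 0.008]
ft_force: [0.2, -0.2, 1.0]
finger_gap: 0.0356
```

```bash
python3 mv.py .6000 -.2433 .25 -40; python3 -c "
from h import *
a=snap('scene','s23')
cv2.imwrite('pics/z25.png',cv2.resize(a['pixels'][130:290,140:430,::-1],None,fx=2.6,fy=2.6))
"
```

```text
t 61.65 tcp [ 0.4486 -0.2713  0.2587] jaw -48.49 tiltz [-0.0115  0.0156 -0.9998] gap 0.0356 F [ 0.21 -0.2   1.  ] q [ 0.83  0.25 -0.4   1.83  0.1   1.1  -0.46]
slide [3.299 1.988 0.184] twist -1.415 dist 0.154
```

View pics/z25.png

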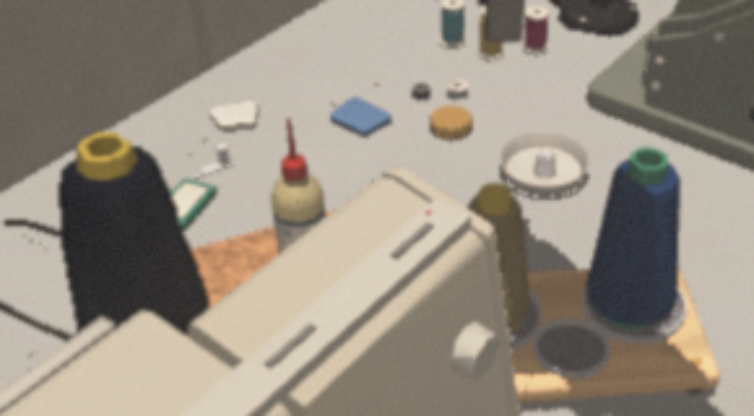

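Emit:
play_rows --pt "0.2 0.1 0" --pt "0.5 0.3 0" --pt "0.8 0.5 0" --pt "1.2 0.7 0" --pt "1.6 1.0 0.1" --pt "2.0 1.2 0.1" --pt "2.5 1.5 0.1" --pt "2.9 1.75 0.1" --pt "3.2 1.95 0.1" --pt "3.3 1.99 0.1" --twist '[-0.1, -0.2, -0.4, -0.6, -0.8, -1.0, -1.1, -1.3, -1.4, -1.4]' --hand '[36, 36, 36, 36, 36, 36, 36, 36, 36, 36]'

```text
t: 62.53
tcp_pos: [0.6014, -0.2413, 0.2501]
tool_rot: [-2.826, -1.32, 0.007]
ft_force: [-0.7, -0.2, 0.7]
finger_gap: 0.036
```

```bash
python3 mv.py .6003 -.2433 .16 -40
```

```text
t 62.53 tcp [ 0.6014 -0.2413  0.2501] jaw -39.94 tiltz [-0.0138  0.0187 -0.9997] gap 0.036 F [-0.7  -0.19  0.66] q [ 0.64  0.49 -0.43  1.53  0.2   1.19 -0.52]
slide [-0.067  0.062  2.251] twist 0.011 dist 0.09
```

Emit:
play_rows --pt "-0.06 0.06 0.2" --pt "-0.06 0.06 0.5" --pt "-0.06 0.06 0.8" --pt "-0.06 0.06 1.1" --pt "-0.06 0.06 1.4" --pt "-0.06 0.06 1.7" --pt "-0.06 0.06 2.0" --pt "-0.06 0.06 2.2" --pt "-0.06 0.06 2.25" --pt "-0.06 0.06 2.25" --twist '[0, 0, 0, 0, 0, 0, 0, 0, 0, 0]' --hand '[36, 36, 36, 36, 36, 36, 36, 36, 36, 36]'

```text
t: 63.37
tcp_pos: [0.6001, -0.2429, 0.1592]
tool_rot: [-2.825, -1.319, 0.008]
ft_force: [0.2, 0.4, 0.2]
finger_gap: 0.0359
```

```bash
python3 mv.py .6003 -.2433 .098 -40; python3 -c "
from h import *
a=snap('scene','s24')
cv2.imwrite('pics/z26.png',cv2.resize(a['pixels'][110:240,200:310,::-1],None,fx=4,fy=4))
"
```

```text
t 63.37 tcp [ 0.6001 -0.2429  0.1592] jaw -39.93 tiltz [-0.0149  0.0193 -0.9997] gap 0.0359 F [0.22 0.41 0.17] q [ 0.63  0.57 -0.41  1.62  0.24  1.02 -0.55]
slide [-0.013  0.046  1.529] twist 0.011 dist 0.061
```

View pics/z26.png

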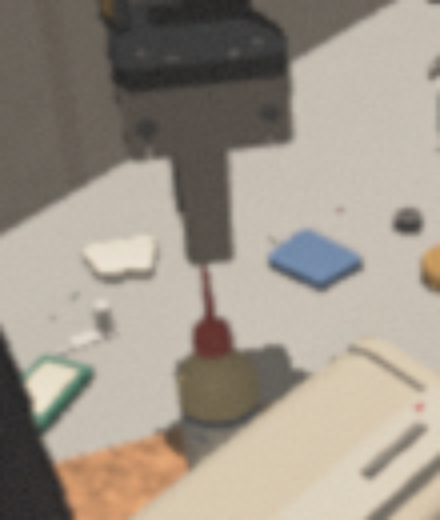

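Spout lies under the finger gap, (207, 265), cap at (212, 335): aligned. Descend and grip.

Emit:
play_rows --pt "-0.01 0.04 0.2" --pt "-0.01 0.04 0.4" --pt "-0.01 0.04 0.6" --pt "-0.01 0.04 0.8" --pt "-0.01 0.04 1.0" --pt "-0.01 0.04 1.2" --pt "-0.01 0.04 1.4" --pt "-0.01 0.04 1.5" --pt "-0.01 0.04 1.53" --pt "-0.01 0.04 1.53" --twist '[0, 0, 0, 0, 0, 0, 0, 0, 0, 0]' --hand '[36, 36, 36, 36, 36, 36, 36, 36, 36, 36]'

```text
t: 64.25
tcp_pos: [0.6006, -0.243, 0.0983]
tool_rot: [-2.825, -1.32, 0.007]
ft_force: [0.1, 0.7, 0.9]
finger_gap: 0.0358
```

Emit:
play_rows --pt "0 0 0" --pt "0 0 0" --pt "0 0 0" --pt "0 0 0" --pt "0 0 0" --pt "0 0 0" --pt "0 0 0" --pt "0 0 0" --pt "0 0 0" --pt "0 0 0" --twist '[0, 0, 0, 0, 0, 0, 0, 0, 0, 0]' --hand '[28, 22, 16, 10, 10, 10, 10, 10, 10, 10]' --grip_force 25

```text
t: 65.08
tcp_pos: [0.6009, -0.2432, 0.0987]
tool_rot: [-2.826, -1.32, 0.007]
ft_force: [0.6, 0.5, 2.4]
finger_gap: 0.0159
```

```bash
python3 mv.py .6003 -.2433 .25 -40
```

```text
t 65.08 tcp [ 0.6009 -0.2432  0.0987] jaw -39.93 tiltz [-0.0136  0.0189 -0.9997] gap 0.0159 F [0.57 0.45 2.38] q [ 0.61  0.64 -0.39  1.66  0.27  0.92 -0.57]
slide [ 0.01  -0.095 -3.781] twist 0.012 dist 0.151
```

Emit:
play_rows --pt "0 0 -0.1" --pt "0 0 -0.3" --pt "0 0 -0.7" --pt "0 0 -1.2" --pt "0 0 -1.7" --pt "0 0 -2.3" --pt "0 0 -2.9" --pt "0 0 -3.5" --pt "0 0 -4.0" --pt "0 0 -4.1" --twist '[0, 0, 0, 0, 0, 0, 0, 0, 0, 0]' --hand '[10, 10, 10, 10, 10, 10, 10, 10, 10, 10]'

```text
t: 65.92
tcp_pos: [0.6048, -0.2466, 0.2671]
tool_rot: [-2.83, -1.322, -0.0]
ft_force: [1.4, -0.1, 0.1]
finger_gap: 0.0159
```

```bash
python3 mv.py .3805 -.2735 .26 -48.5
```

```text
t 65.92 tcp [ 0.6048 -0.2466  0.2671] jaw -39.93 tiltz [-0.0077  0.0166 -0.9998] gap 0.0159 F [ 1.39 -0.09  0.07] q [ 0.65  0.48 -0.43  1.5   0.19  1.21 -0.51]
slide [-4.116 -3.865  0.21 ] twist 1.428 dist 0.226
```

Emit:
play_rows --pt "-0.2 -0.2 0" --pt "-0.6 -0.6 0" --pt "-1.1 -1.0 0" --pt "-1.6 -1.5 0" --pt "-2.1 -2.0 0" --pt "-2.7 -2.5 0" --pt "-3.2 -3.0 0" --pt "-3.7 -3.5 0.1" --pt "-4.0 -3.8 0.1" --pt "-4.1 -3.86 0.1" --twist '[0.1, 0.2, 0.4, 0.6, 0.8, 1.0, 1.1, 1.3, 1.42, 1.42]' --hand '[10, 10, 10, 10, 10, 10, 10, 10, 10, 10]'

```text
t: 66.75
tcp_pos: [0.3764, -0.2732, 0.2629]
tool_rot: [-2.921, -1.101, 0.008]
ft_force: [0.1, -0.2, -0.9]
finger_gap: 0.0159
```

```bash
python3 mv.py .3805 -.2735 .14 -48.5; python3 -c "
from h import *
a=snap('scene','s25')
cv2.imwrite('pics/z27.png',cv2.resize(a['pixels'][110:290,280:430,::-1],None,fx=3.3,fy=3.3))
"
```

```text
t 66.75 tcp [ 0.3764 -0.2732  0.2629] jaw -48.70 tiltz [-0.0119  0.0174 -0.9998] gap 0.0159 F [ 0.1  -0.19 -0.89] q [ 0.92  0.14 -0.39  1.95  0.05  1.08 -0.34]
slide [0.064 0.138 3.071] twist -0.033 dist 0.123
```

View pics/z27.png

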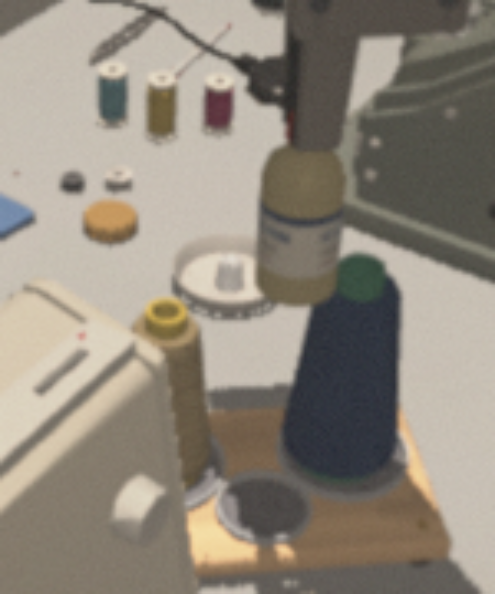

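Emit:
play_rows --pt "0.06 0.14 0.1" --pt "0.06 0.14 0.4" --pt "0.06 0.14 0.8" --pt "0.06 0.14 1.2" --pt "0.06 0.14 1.6" --pt "0.06 0.14 2.0" --pt "0.06 0.14 2.4" --pt "0.06 0.14 2.8" --pt "0.06 0.14 3.05" --pt "0.06 0.14 3.05" --twist '[0, 0, 0, 0, 0, 0, 0, 0, 0, 0]' --hand '[10, 10, 10, 10, 10, 10, 10, 10, 10, 10]'

```text
t: 67.63
tcp_pos: [0.3816, -0.2727, 0.1387]
tool_rot: [-2.916, -1.103, 0.009]
ft_force: [-0.3, 0.6, -1.1]
finger_gap: 0.0161
```

```bash
python3 mv.py .3807 -.2748 .113 -48.5; python3 -c "
from h import *
a=snap('scene','s26')
cv2.imwrite('pics/z28.png',cv2.resize(a['pixels'][170:290,310:430,::-1],None,fx=4.5,fy=4.5))
"
```

```text
t 67.63 tcp [ 0.3816 -0.2727  0.1387] jaw -48.56 tiltz [-0.0136  0.0205 -0.9997] gap 0.0161 F [-0.3   0.56 -1.1 ] q [ 0.88  0.31 -0.38  2.06  0.14  0.81 -0.43]
slide [-0.054  0.039  0.642] twist -0.01 dist 0.026
```

View pics/z28.png

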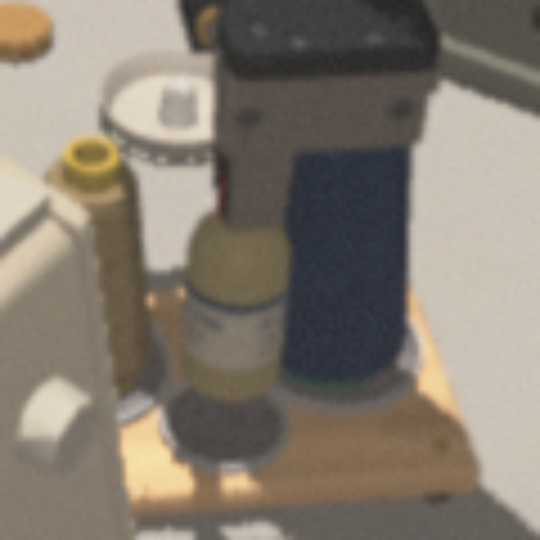

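Emit:
play_rows --pt "-0.05 0.03 0.1" --pt "-0.05 0.03 0.2" --pt "-0.05 0.03 0.3" --pt "-0.05 0.03 0.4" --pt "-0.05 0.03 0.5" --pt "-0.05 0.03 0.58" --pt "-0.05 0.03 0.64" --pt "-0.05 0.03 0.7" --pt "-0.05 0.03 0.72" --pt "-0.05 0.03 0.72" --twist '[0, 0, 0, 0, 0, 0, 0, 0, 0, 0]' --hand '[10, 10, 10, 10, 10, 10, 10, 10, 10, 10]'

```text
t: 68.52
tcp_pos: [0.3811, -0.2749, 0.111]
tool_rot: [-2.918, -1.103, 0.007]
ft_force: [-0.5, -0.3, 0.6]
finger_gap: 0.0161
```

```bash
python3 mv.py .3807 -.2748 .106 -48.5; python3 -c "
from h import *
a=snap('scene','s27')
cv2.imwrite('pics/z29.png',cv2.resize(a['pixels'][190:290,320:420,::-1],None,fx=5.5,fy=5.5))
"
```

```text
t 68.52 tcp [ 0.3811 -0.2749  0.111 ] jaw -48.57 tiltz [-0.0123  0.0193 -0.9997] gap 0.0161 F [-0.55 -0.32  0.62] q [ 0.87  0.36 -0.36  2.08  0.17  0.75 -0.45]
slide [-0.006 -0.005  0.126] twist -0.012 dist 0.005
```

View pics/z29.png

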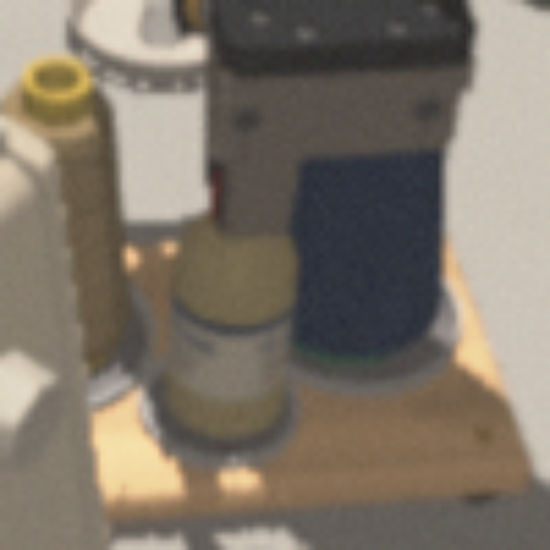

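Emit:
play_rows --pt "0 0 0.03" --pt "0 0 0.06" --pt "0 0 0.09" --pt "0 0 0.12" --pt "0 0 0.14" --pt "0 0 0.15" --pt "0 0 0.15" --pt "0 0 0.15" --pt "0 0 0.15" --pt "0 0 0.15" --twist '[0, 0, 0, 0, 0, 0, 0, 0, 0, 0]' --hand '[10, 10, 10, 10, 10, 10, 10, 10, 10, 10]'

```text
t: 69.4
tcp_pos: [0.3814, -0.2751, 0.1056]
tool_rot: [-2.918, -1.104, 0.007]
ft_force: [-0.4, -0.4, 5.5]
finger_gap: 0.0162
```

Seated (5.5 N at the expected height 0.1056). Release.

Emit:
play_rows --pt "0 0 0" --pt "0 0 0" --pt "0 0 0" --pt "0 0 0" --pt "0 0 0" --pt "0 0 0" --pt "0 0 0" --pt "0 0 -0.2" --pt "0 0 -0.5" --pt "0 0 -1.0" --twist '[0, 0, 0, 0, 0, 0, 0, 0, 0, 0]' --hand '[16, 18, 20, 24, 28, 32, 36, 36, 36, 36]'

```text
t: 70.23
tcp_pos: [0.3809, -0.2751, 0.1452]
tool_rot: [-2.916, -1.103, 0.009]
ft_force: [-0.1, -0.0, 0.7]
finger_gap: 0.036
```

Emit:
play_rows --pt "0 0 -0.4" --pt "0 0 -0.8" --pt "0 0 -1.2" --pt "0 0 -1.6" --pt "0 0 -2.0" --pt "0 0 -2.5" --pt "0 0 -3.0" --pt "0 0 -3.5" --pt "0 0 -4.0" --pt "0 0 -4.0" --twist '[0, 0, 0, 0, 0, 0, 0, 0, 0, 0]' --hand '[36, 36, 36, 36, 36, 36, 36, 36, 36, 36]'

```text
t: 71.07
tcp_pos: [0.3849, -0.2794, 0.3095]
tool_rot: [-2.922, -1.105, 0.003]
ft_force: [1.1, -0.1, 0.8]
finger_gap: 0.0359
```

```bash
python3 mv.py .24 -.42 .30 -65
```

```text
t 71.07 tcp [ 0.3849 -0.2794  0.3095] jaw -48.56 tiltz [-0.0082  0.0162 -0.9998] gap 0.0359 F [ 1.1  -0.13  0.82] q [ 0.93  0.11 -0.4   1.87  0.04  1.19 -0.32]
slide [-5.044  0.242  0.211] twist 2.74 dist 0.202
```

Back the arm off so the top camera sees everything.

Emit:
play_rows --pt "-0.3 0 0" --pt "-0.8 0 0" --pt "-1.3 0.1 0" --pt "-1.9 0.1 0" --pt "-2.5 0.1 0" --pt "-3.1 0.15 0" --pt "-3.7 0.2 0" --pt "-4.3 0.2 0" --pt "-4.8 0.24 0" --pt "-5.0 0.24 0" --twist '[0.1, 0.4, 0.7, 1.0, 1.3, 1.6, 2.0, 2.3, 2.6, 2.7]' --hand '[36, 36, 36, 36, 36, 36, 36, 36, 36, 36]'

```text
t: 71.9
tcp_pos: [0.2371, -0.4216, 0.3076]
tool_rot: [-3.05, -0.669, 0.01]
ft_force: [-0.5, -0.7, 0.8]
finger_gap: 0.0359
```

```bash
python3 - <<'E'
from h import *
a=snap('scene','s28');b=snap('top','t28')
cv2.imwrite('pics/z30.png',np.hstack([cv2.resize(a['pixels'][150:290,270:430,::-1],(400,350)),cv2.resize(b['pixels'][100:320,210:430,::-1],(400,350*400//400))]))
hsv=cv2.cvtColor(b['pixels'],cv2.COLOR_RGB2HSV);H,S,V=[hsv[...,i].astype(int) for i in range(3)]
def cen(mask,box,z,n):
    M=np.zeros(mask.shape,np.uint8);u0,u1,v0,v1=box;M[v0:v1,u0:u1]=mask[v0:v1,u0:u1]
    k,l,s,ce=cv2.connectedComponentsWithStats(M); 
    if k<2: print(n,'none');return
    i=1+np.argmax(s[1:,4]); x,y,w,h=s[i,:4]; ctr=(x+(w-1)/2,y+(h-1)/2)
    print(n,s[i],onplane(b,ctr,z).round(4))
cen(((H<6)|(H>174))&(S>120)&(V>60),(275,305,250,280),.11,'cap')
cen((H>15)&(H<32)&(S>130)&(V>90),(270,305,210,250),.131,'small nose')
cen((H>60)&(H<92)&(S>60)&(V>50),(300,345,250,295),.151,'large nose')
cen((S>100),(372,400,135,162),.013,'beeswax'); cen((H>95)&(H<120)&(S>60),(350,385,98,130),.008,'chalk')
E
```

```text
cap [283 260  10  10  73] [[ 0.3798 -0.2733  0.11  ]]
small nose [280 222  12  12  68] [[ 0.4448 -0.2694  0.131 ]]
large nose [316 264  15  15 110] [[ 0.3704 -0.3373  0.151 ]]
beeswax [377 140  18  18 256] [[ 0.6197 -0.4598  0.013 ]]
chalk [358 104  18  22 347] [[ 0.6927 -0.4206  0.008 ]]
```

View pics/z30.png

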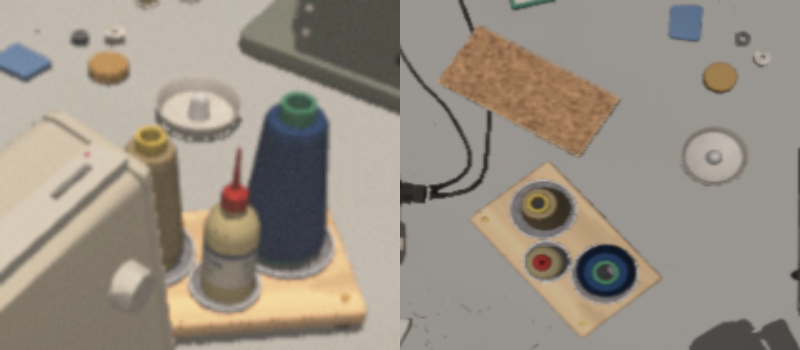

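```bash
python3 -c "
from workcell import hand_in,readout
print(readout.get_state()['t']); print(hand_in())"
```

```text
72.0
the job is handed in; nothing more can be done
None
```

The job is done and was handed in at 72 s of the 136 s allowed. I stood the bottle and both cones aside on the cork board and set the thimble in the pin dish. Then I put the large cone, the small cone and the bottle back in the collars they came from.

**Final positions:** The last pictures from both cameras show the thimble standing near the middle of the dish and all three things upright inside their own collars. The bottle cap is within about 1 mm of its starting position. The cone noses are about 3–4 mm off, which is within the play of the wider collars.

**Bystanders:** The beeswax and chalk measure within 2 mm of where they were, which is the calibration error.

**Forces:** The highest wrist force I read was about 12 N. It came from setting the large cone down.

**Failed or disagreeing checks:**
- The tool drifted to about 1.5° off vertical during the moves. Everything still settled flat when released.
- The bottle cap gripped at about 16 mm instead of 17–20 mm, because the pads start roughly 9 mm above the fingertips. It held both times.

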